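# Load a sample cassette into a sprung holder

### The job

Lift the orange-topped sample cassette out of its stand by its end faces (the stand covers its window sides), set it down upright on the grey mat without dropping it, and let go. Then take it again by its two window sides, push the holder's spring-loaded blue jaw back with it and lower it into the pocket, so that it is left standing flat on the pocket floor between the cheeks, clamped against the lip by the jaw. Never tip or drop the cassette, and leave the green-topped cassette, the beaker and the bottle where they are.

Things in the scene. Friction and masses are not known exactly. Their poses are not given: they have to be found in the camera images.
- cassette: Cassette to load: aluminium block 50 mm along its x, 36 mm along y, 60 mm tall, about 150 g; orange top (uppermost 7 mm), amber windows on the two y faces. Origin at the centre of its underside, z up. Same when turned half a turn about z. Starts upright in one of the two stand bays, its x along the stand's x.
- spare: A like cassette with a green top and green windows, same size and axes, in the other bay of the stand. Leave it alone.
- stand: Fixed white two-bay stand, origin: centre of underside. Floor plate 70 (x) by 110 (y) mm, 4 mm thick. Three upright walls at y = -46, 0, +46 mm, each 24 mm long in x (centred), 6 mm thick, tops at z = 64 mm, level with the cassettes' tops: they cover the cassettes' y (window) faces with 2 mm to spare each side; the x (end) faces are free. Bay centres at y = -23 and +23 mm.
- mat: Fixed grey mat, 120 mm by 120 mm, 3 mm thick, origin at the centre of its underside: the set-down place.
- holder: Fixed holder, origin on the bench under the pocket; x points from lip to jaw. Base plate 8 mm thick, x -50 to 85, y -42 to 42 mm. Black lip: inner face x = -25 mm, 8 mm thick, 36 mm wide, top z = 20 mm. Black cheeks: inner faces y = -22 and 22 mm, x -25 to 9 mm, tops z = 18 mm. Above these the pocket is open on the lip side and both y sides. Spring bracket at x 70 to 80 mm, top z = 52 mm.
- pocket (a point): Centre of the pocket floor, 8 mm above the bench; axes as the holder's. The underside centre of a properly seated cassette lies here, cassette x along this x (either way round).
- jaw_face (a point): Top centre edge of the blue jaw's pressing face, moves with the jaw; axes as the holder's. The upright face looks to the holder's -x, is 32 mm wide and spans z = 10 to 57 mm above the bench. With the jaw joint at 0 it lies at x = 11 mm in the holder's frame (gap from lip to jaw 36 mm).
- jaw (a joint): Travel of the sprung jaw along the holder's +x, m: 0 at rest (shut), 0.022 fully back (gap 58 mm). Spring force about 3.6 N at 0, 8 N at 0.014, 10 N at 0.022; damped, closes by itself in under half a second when let go. Reads about 0.014 with a cassette clamped.
- beaker: Glass beaker, 68 mm across, 90 mm tall, origin at the centre of its underside. Leave it alone.
- bottle: Amber bottle with white cap, 56 mm across, 120 mm tall, origin at the centre of its underside. Leave it alone.

How it is judged:
On the way:
1. the orange-topped cassette stands upright on the grey mat, let go (x of cassette in the frame of mat between -0.06 and 0.06 m and y of cassette in the frame of mat between -0.06 and 0.06 m and z of cassette in the frame of mat between 0 and 0.007 m and angle between cassette's own z axis and vertical below 0.08 rad and contact force between cassette and the fingers below 0.1 N and linear speed of cassette below 0.02 m/s), for 0.2 s.
At the end, for the whole second after the job is handed in: The orange-topped cassette stands on the pocket floor (within 3 mm), upright (within 0.06 rad), its long side along the jaw's travel (within 0.1 rad), against the lip (within 3 mm) and between the cheeks (within 6 mm of the middle), the jaw clamping it (jaw joint 0.011 to 0.017), let go and at rest (x of cassette in the frame of pocket between -0.003 and 0.003 m and y of cassette in the frame of pocket between -0.006 and 0.006 m and z of cassette in the frame of pocket between -0.003 and 0.003 m and value of joint jaw between 0.011 and 0.017 m and angle between the x axis of cassette and the x axis of pocket, either way round below 0.1 rad and angle between cassette's own z axis and vertical below 0.06 rad and linear speed of cassette below 0.01 m/s and contact force between cassette and the fingers below 0.1 N); the robot touches nothing.
It fails at once if the green-topped cassette is shifted by more than 15 mm (distance of spare from where it was at the start of the episode above 0.015 m).
It fails at once if the beaker is shifted by more than 20 mm (distance of beaker from where it was at the start of the episode above 0.02 m).
It fails at once if the bottle is shifted by more than 20 mm (distance of bottle from where it was at the start of the episode above 0.02 m).
It fails at once if the cassette is tipped by more than 0.5 rad (angle between cassette's own z axis and vertical above 0.5 rad).
It fails at once if the cassette is dropped (falls free of the fingers faster than 0.5 m/s, a drop of over about 12 mm) (linear speed of cassette above 0.5 m/s and contact force between cassette and the fingers below 0.1 N).
It also fails if it takes over 67 s, if anything falls off the work surface, if the arm or the gripper's body presses on something with over 40 N, if the wrist force passes 120 N, or if a joint passes its speed limit or range.

### The arm

A 6-joint arm with a two-finger parallel gripper is mounted at the origin on the work surface. World frame = base frame: x ahead of the robot, y to its left, z up, the work surface at z = 0. Lengths are in m, angles in rad, forces in N, time in s.
With the tool pointing down it reaches from about 0.25 to 0.8 m from the base axis. Payload 3.9 kg.
Tool frame: the origin (TCP) lies midway between the tips of the shut fingers; the grasp point (between the pads) lies 19 mm behind it; y points along the fingers, z is the direction in which the jaws open and shut, and the axes are right-handed (so a half turn about y gives the same grasp; the last joint's range is limited). The gripper opens to 85 mm and grips with 20 to 120 N. Pads are 22 mm wide; open, the fingers measure 114 mm over their backs; the gripper's body (76 mm by 85 mm) begins 54 mm behind the grasp point. The pads swing forward as they close: fully open they stand 13 mm farther back than shut.
Start: joints at [-1.194, 0.26, -0.138, 1.173, 0, 1.571], TCP at [0.193, -0.488, 0.197] pointing down, gripper open.
Joint ranges: [-2.78, 2.78], [-0.83, 1.72], [-1.28, 1.37], [-1.9, 2.12], [-1.57, 1.48], [-3.14, 3.14]. Speed limits (rad/s): [2.57, 2.57, 3.14, 3.14, 3.14, 3.14].

### API

Orientations are given as [roll, pitch, yaw] about the fixed x, y, z axes, in that order (R = Rz(yaw) Ry(pitch) Rx(roll)).
In Python, from workcell import arm gives the robot as it stands. The module is installed in compiled form; this text tells all that it offers.
- The arm moves only by the tool jog_arm, never from a script. Its argument "steps" is one flat list of numbers, 7 for each row, row after row: the shift along the tool's x, y, z in m, then the turn, a rotation vector about the tool's x, y, z in rad, then the opening, from 0 (shut) to 1 (fully open). A call has 1 to 12 rows; each row is the pose to reach, as a shift and turn from the pose commanded when the call began, along the tool's axes at that moment; what a row does not reach only later rows make up. A row lasts 1/10 s, in which the tool goes at most 50 mm and 8.59 degrees, less where a joint would pass 70% of its speed; a pose out of reach is approached as far as the arm can. A call with a gripper value outside its range is refused whole. The fingers move at their own pace and stop on an object; "force" is the grip in N (left out, the last holds). Time passes only in rows, so rows that repeat a pose let the fingers close. It gives the time, the measured TCP pose, the force and the opening at its end, in the units of the state.
- arm.observe(): the state, without advancing time (a new reading comes with each control period).
- arm.capture(name): name is "scene" or "top"; returns the picture (384x512x3 uint8, red, green, blue); there is no depth.
- arm.camera_model(name): a dict with "mtx" (3x3 intrinsics, pixels), "k1" (the pictures are not rectified: a ray, as slopes to the right and down, at radius r is drawn at 1 + k1 r^2 times it, then the intrinsics apply), "rvec" (rotation vector, rad) and "tvec" (3), from world to camera coordinates, as OpenCV has them. Camera axes: x right, y down, z forward; pixel columns grow to the right and rows downward; lengths in m; the calibration is good to about 2 mm. A picture is of the moment at which its call begins. camera_model takes no time and is no camera call.
- arm.finish_job(): hands the job in, once; it reports no verdict.
The state is a dict: "t": time; "qpos": joint angles; "qvel": joint speeds; "tau": joint torques, N m; "tool_pos": TCP position; "tool_rot": TCP orientation; "ft_force": force on the tool from outside, world axes, zero at the start; "wrist_torque": the same for the moment, N m; "gripper_width": finger opening in m.
Only numpy, scipy, OpenCV 4.12 (cv2) and the standard library are available. Lean on these libraries where they do the work, as an engineer would, in place of code of your own. Each camera call takes 0.05 s, during which the arm holds its last target.

## Working session

There is one attempt and no reset: what is moved stays moved. The work goes in short steps, Python scripts to look and compute and a tool call to move; the robot and the scene stay as the last step left them, time stands still between calls to the robot, and variables do not carry over. Pictures are saved under pics/ and viewed, and the job is handed in when it is done.

Besides the shell and the picture viewer there is one more tool, called after ">>>" as a command line: name --argument value ..., lists and objects as JSON in quotes. jog_arm: Moves the arm, as the interface text tells. Its arguments: {"type":"object","properties":{"steps":{"type":"array","items":{"type":"number"}},"force":{"type":"number"}},"required":["steps"]}

```bash
mkdir -p pics; ls
python3 - <<'E'
from workcell import arm
import cv2
s=arm.observe(); print(s)
for n in ("scene","top"):
    im=arm.capture(n); cv2.imwrite(f"pics/{n}0.png",im[:,:,::-1]); print(n,arm.camera_model(n))
E
```

```text
pics
{'t': 0.0, 'qpos': array([-1.19400139e+00,  2.60717515e-01, -1.39411905e-01,  1.17266841e+00,
        3.19644068e-05,  1.57083419e+00]), 'qvel': array([-0.00098672, -0.00135456,  0.00077243, -0.00149907,  0.00094073,
       -0.00154131]), 'tau': array([ 3.66292743e-04, -4.05677497e+01,  2.53921044e+01,  1.87124364e-02,
        1.63222367e-04, -7.09447946e-06]), 'tool_pos': array([ 0.19290114, -0.48746123,  0.19573119]), 'tool_rot': array([-1.57279783e+00,  3.18885601e-05, -2.76483565e+00]), 'ft_force': array([-0.02317257,  0.93177497,  0.53778879]), 'wrist_torque': array([ 0.06058912,  0.04889175, -0.0429271 ]), 'gripper_width': 0.08586583319108791}
scene {'mtx': array([[391.90415679,   0.        , 262.67338645],
       [  0.        , 391.90415679, 195.32440169],
       [  0.        ,   0.        ,   1.        ]]), 'k1': -0.10704483097345362, 'rvec': array([ 1.80033696,  1.66446453, -0.73278538]), 'tvec': array([-0.05505629, -0.35778681,  1.2200835 ])}
top {'mtx': array([[353.50943536,   0.        , 257.97961266],
       [  0.        , 353.50943536, 188.26915615],
       [  0.        ,   0.        ,   1.        ]]), 'k1': -0.07896341627810893, 'rvec': array([ 2.29045961, -1.88167686,  0.20648367]), 'tvec': array([-0.11301016,  0.58486403,  0.60229208])}
```

View pics/scene0.png

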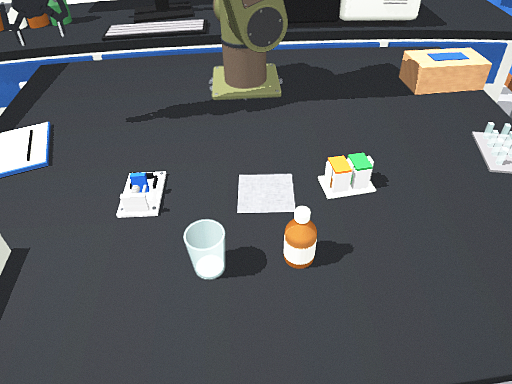

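View pics/top0.png

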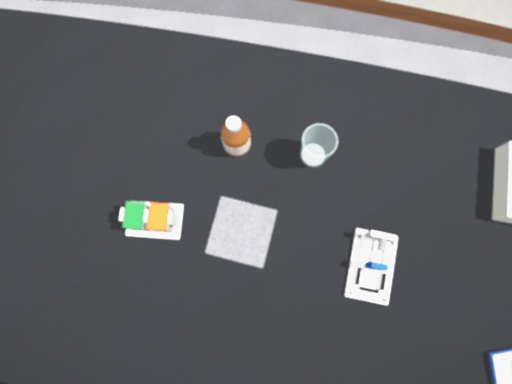

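```bash
cat > h.py <<'E'
import numpy as np, cv2
from workcell import arm
def cam(n):
    m=arm.camera_model(n); R=cv2.Rodrigues(m["rvec"])[0]; return m,R,np.array(m["tvec"])
def proj(n,P):
    m,R,t=cam(n); c=np.atleast_2d(P)@R.T+t; s=c[:,:2]/c[:,2:]; r2=(s**2).sum(1,keepdims=True)
    s=s*(1+m["k1"]*r2); K=m["mtx"]; return s*[K[0,0],K[1,1]]+K[:2,2]
def ray(n,px):
    m,R,t=cam(n); px=np.array(px,float).reshape(-1,1,2)
    s=cv2.undistortPoints(px,m["mtx"],np.array([m["k1"],0,0,0,0.]),None,None,None).reshape(-1,2)
    d=np.c_[s,np.ones(len(s))]@R; return -R.T@t,d
def onz(n,px,z):
    o,d=ray(n,px); return o+d*((z-o[2])/d[:,2])[:,None]
def tri(p1,p2):
    (o1,d1),(o2,d2)=ray("scene",[p1]),ray("top",[p2]); d1=d1[0];d2=d2[0]
    A=np.c_[d1,-d2]; x=np.linalg.lstsq(A,o2-o1,rcond=None)[0]
    a=o1+x[0]*d1;b=o2+x[1]*d2; return (a+b)/2,np.linalg.norm(a-b)
E
python3 - <<'E'
from h import *
for n,boxes in (("scene",[(105,160,70,65),(310,140,75,65)]),("top",[(335,220,75,95),(110,190,85,60)])):
    im=cv2.imread(f"pics/{n}0.png")
    for i,(x,y,w,h) in enumerate(boxes):
        k=min(760//w,580//h); cv2.imwrite(f"pics/c_{n}{i}.png",cv2.resize(im[y:y+h,x:x+w],None,fx=k,fy=k,interpolation=cv2.INTER_CUBIC)); print(n,i,k)
def comp(im,lo,hi,minA=15):
    m=cv2.inRange(cv2.cvtColor(im,cv2.COLOR_BGR2HSV),lo,hi)
    N,l,s,c=cv2.connectedComponentsWithStats(m)
    for k in range(1,N):
        if s[k,4]>=minA:
            pts=np.argwhere(l==k)[:,::-1].astype(np.float32); yield s[k],c[k],cv2.minAreaRect(pts)
for n in("scene","top"):
    im=cv2.imread(f"pics/{n}0.png")
    for nm,lo,hi in(("orange",(8,200,150),(22,255,255)),("green",(55,120,80),(80,255,255)),("blue",(105,150,80),(125,255,255))):
        for s,c,r in comp(im,lo,hi): print(n,nm,s,c.round(1),r, onz(n,c,0.064).round(4))
E
```

```text
scene 0 8
scene 1 8
top 0 6
top 1 8
scene orange [335 170  16   3  19] [343.3 171.4] ((342.5699768066406, 171.489990234375), (1.131371021270752, 15.132086753845215), 81.8698959350586) [[0.537  0.1811 0.064 ]]
scene orange [291 219  21   6  27] [300.7 222.3] ((300.9249267578125, 222.1382293701172), (19.9798526763916, 4.381546497344971), 6.709836959838867) [[0.6693 0.0743 0.064 ]]
scene orange [284 257  28  11  50] [295.9 264. ] ((296.8037414550781, 263.2599792480469), (27.459060668945312, 7.647748947143555), 10.491477966308594) [[0.7591 0.0538 0.064 ]]
scene green [50  5 12  8 45] [56.1  8.2] ((56.340003967285156, 7.379997253417969), (11.80000114440918, 5.800000190734863), 36.869895935058594) [[-0.7162 -0.8262  0.064 ]]
scene green [63  4  9 21 71] [67.  16.9] ((67.70770263671875, 14.338461875915527), (7.938222408294678, 20.093626022338867), 7.125016689300537) [[-0.5694 -0.727   0.064 ]]
scene green [50 16  7 10 35] [53.4 21.3] ((53.0, 20.500003814697266), (10.733125686645508, 4.0249223709106445), 63.43495178222656) [[-0.5281 -0.7726  0.064 ]]
scene green [348 152  24  19 285] [359.9 
[... 1304 characters left out ...]
]
scene blue [130 173  19  19 187] [139.7 181.5] ((139.1923065185547, 183.4615478515625), (18.238800048828125, 16.277639389038086), 78.69007110595703) [[ 0.5324 -0.2307  0.064 ]]
top green [122 201  22  27 443] [132.7 214.9] ((132.61489868164062, 215.06724548339844), (18.641450881958008, 26.750730514526367), 8.530765533447266) [[0.4999 0.2233 0.064 ]]
top blue [367 263  13   6  30] [371.4 265.4] ((373.1346130371094, 265.3269348144531), (12.551432609558105, 4.118439197540283), 11.309932708740234) [[ 0.4946 -0.2277  0.064 ]]
top blue [489 348  23  36  83] [494.9 361.1] ((494.70001220703125, 361.6000061035156), (17.8885440826416, 38.9075813293457), 26.56505012512207) [[ 0.3657 -0.4778  0.064 ]]
```

View pics/c_scene0.png

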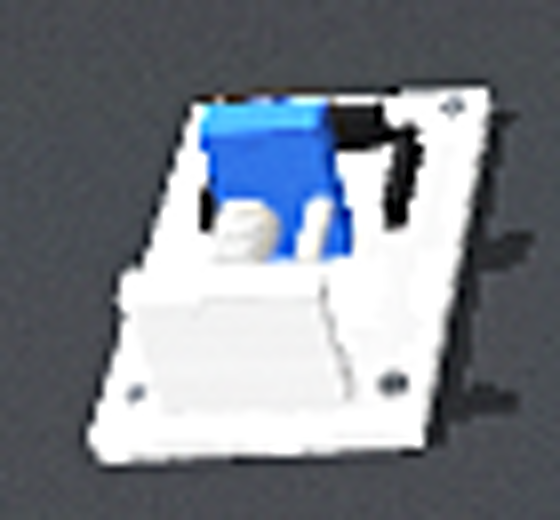

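View pics/c_scene1.png

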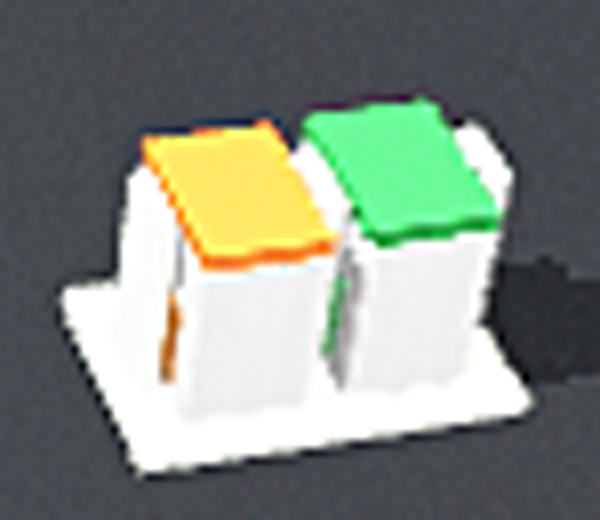

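View pics/c_top0.png

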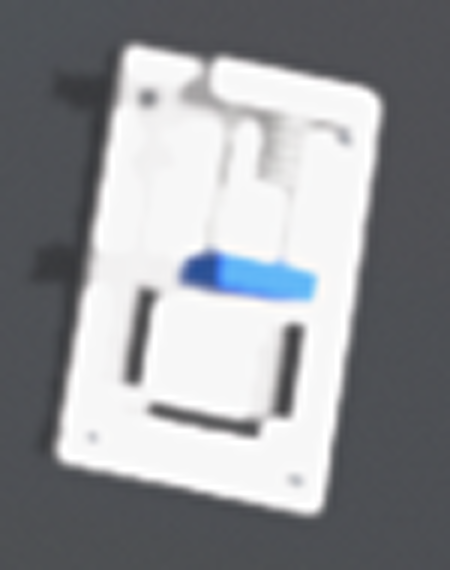

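View pics/c_top1.png

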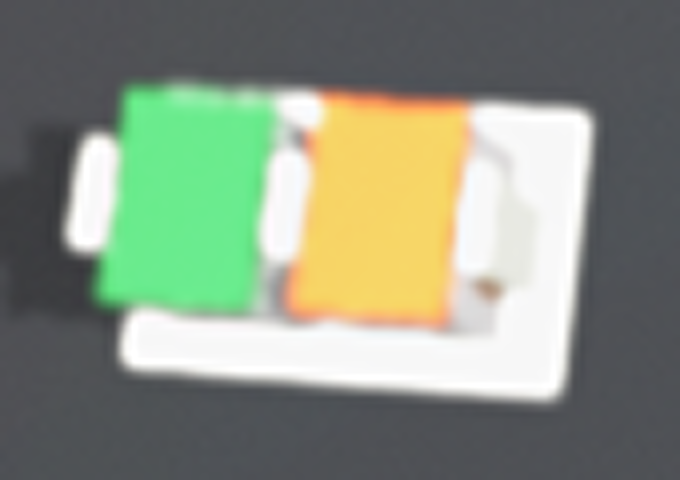

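```bash
cat >> h.py <<'E'
def rect(n,im,lo,hi,z,near=None,rad=45,minA=15):
    m=cv2.inRange(cv2.cvtColor(im,cv2.COLOR_BGR2HSV),lo,hi)
    if near is not None:
        k=np.zeros_like(m); cv2.circle(k,tuple(int(v) for v in near),rad,255,-1); m&=k
    m=cv2.morphologyEx(m,cv2.MORPH_CLOSE,np.ones((3,3)))
    cs,_=cv2.findContours(m,cv2.RETR_EXTERNAL,cv2.CHAIN_APPROX_NONE); c=max(cs,key=cv2.contourArea)
    P=onz(n,c.reshape(-1,2),z)[:,:2]*1000
    r=cv2.minAreaRect(P.astype(np.float32)); 
    return np.round(r[0],1),np.round(r[1],1),round(r[2],2),cv2.contourArea(c),cv2.boxPoints(r).round(1)
E
python3 - <<'E'
from h import *
I={n:cv2.imread(f"pics/{n}0.png") for n in("scene","top")}
# (contours run through pixel centres -> sizes ~1px small)
print("orange scene",rect("scene",I["scene"],(8,100,150),(32,255,255),.064,(340,165),18))
print("orange top",rect("top",I["top"],(8,100,150),(32,255,255),.064,(158,216),18))
print("green scene",rect("scene",I["scene"],(55,90,150),(85,255,255),.064,(360,160),18))
print("green top",rect("top",I["top"],(55,90,80),(85,255,255),.064,(133,215),20))
print("mat scene",rect("scene",I["scene"],(0,0,130),(180,60,255),.003,(266,193),45))
print("mat top",rect("top",I["top"],(0,0,120),(180,60,255),.003,(241,232),48))
print("holder top",rect("top",I["top"],(0,0,150),(180,60,255),.008,(372,266),46))
print("holder scene",rect("scene",I["scene"],(0,0,150),(180,60,255),.008,(143,194),40))
print("stand top",rect("top",I["top"],(0,0,150),(180,60,255),.004,(155,218),40))
for n,c in(("scene",(139,181)),("top",(373,265))): print("blue",n,rect(n,I[n],(95,120,80),(125,255,255),.057,c,18))
E
```

```text
orange scene (array([512.8, 178.1]), array([56.7, 37.9]), 6.54, 270.5, array([[482.5, 193.7],
       [486.8, 156.1],
       [543.1, 162.5],
       [538.8, 200.2]], dtype=float32))
orange top (array([508.3, 178.1]), array([53.3, 37.1]), 7.99, 486.0, array([[479.4, 192.8],
       [484.5, 156.1],
       [537.3, 163.5],
       [532.1, 200.2]], dtype=float32))
green scene (array([505.8, 223.5]), array([56.4, 39.3]), 7.02, 262.5, array([[475.5, 239.6],
       [480.2, 200.6],
       [536.2, 207.5],
       [531.4, 246.5]], dtype=float32))
green top (array([500.5, 223.4]), array([53.3, 38.2]), 6.1, 456.5, array([[471.9, 239.6],
       [476. , 201.6],
       [529. , 207.3],
       [524.9, 245.3]], dtype=float32))
mat scene (array([535.2,  35.4]), array([146.4, 154.3]), 86.85, 2226.0, array([[454.1, -33.5],
       [608.2, -41.9],
       [616.3, 104.2],
       [462.2, 112.7]], dtype=float32))
mat top (array([516.1,  21.8]), array([123.8, 123.5]), 86.65, 3636.5, array([[450.9, -36.4],
       [574.2, -43.6],
       [581.4,  80. ],
       [458.1,  87.2]], dtype=float32))
holder top (array([ 499. , 
[... 211 characters left out ...]
 92. , 143.6]), 88.46, 1364.0, array([[ 430.3, -289. ],
       [ 573.9, -292.9],
       [ 576.3, -200.9],
       [ 432.8, -197. ]], dtype=float32))
stand top (array([503.9, 200. ]), array([ 75.2, 115.2]), 7.55, 932.5, array([[459.1, 252.2],
       [474.2, 138. ],
       [548.8, 147.9],
       [533.6, 262.1]], dtype=float32))
blue scene (array([ 524.9, -235.3]), array([69.3, 32.6]), 15.25, 202.5, array([[ 487.2, -228.7],
       [ 495.8, -260.1],
       [ 562.6, -241.9],
       [ 554.1, -210.4]], dtype=float32))
blue top (array([ 496. , -238.6]), array([ 9.6, 37.8]), 2.58, 79.0, array([[ 490.4, -219.9],
       [ 492.1, -257.7],
       [ 501.7, -257.2],
       [ 500. , -219.5]], dtype=float32))
```

```bash
cat >> h.py <<'E'
def edge(n,im,a,b,z,half=5,N=30,inset=.15):
    # subpixel edge along segment a-b (px): strongest gradient normal to it; returns line through points on plane z
    g=cv2.cvtColor(im,cv2.COLOR_BGR2GRAY).astype(np.float32)
    a=np.array(a,float);b=np.array(b,float);d=(b-a)/np.linalg.norm(b-a);nn=np.array([-d[1],d[0]])
    s=np.arange(-half,half+.01,.25);out=[]
    for t in np.linspace(inset,1-inset,N):
        p=a+t*(b-a)+s[:,None]*nn
        v=cv2.remap(g,p[:,0].astype(np.float32).reshape(1,-1),p[:,1].astype(np.float32).reshape(1,-1),cv2.INTER_LINEAR).ravel()
        gr=np.abs(np.gradient(cv2.GaussianBlur(v.reshape(1,-1),(0,0),2).ravel())); k=gr.argmax()
        w=np.clip(gr-gr[k]*.5,0,None)*(np.abs(np.arange(len(s))-k)<6); out.append(a+t*(b-a)+nn*(w@s/w.sum()))
    P=onz(n,out,z)[:,:2]*1000
    l=cv2.fitLine(P.astype(np.float32),cv2.DIST_HUBER,0,.1,.1).ravel()
    if abs(l[0])>abs(l[1]): l[:2]*=np.sign(l[0])
    else: l[:2]*=np.sign(l[1])
    return l
def show(nm,l): print(nm,"ang %.2f deg  pt"%np.degrees(np.arctan2(l[1],l[0])),l[2:].round(1))
E
python3 - <<'E'
from h import *
I={n:cv2.imread(f"pics/{n}0.png") for n in("scene","top")}
c=lambda x,y:(335+x/6-.4,220+y/6-.4)
e={}
e['L(+y)']=edge("top",I["top"],c(120,60),c(58,450),.008)
e['R(-y)']=edge("top",I["top"],c(380,110),c(325,505),.008)
e['B(-x)']=edge("top",I["top"],c(65,463),c(315,515),.008)
c2=lambda x,y:(105+x/8-.4,160+y/8-.4)
e['s right(+y)']=edge("scene",I["scene"],c2(490,95),c2(430,440),.008)
e['s near(+x)z0']=edge("scene",I["scene"],c2(100,460),c2(420,445),.0)
e['s left low(-y)']=edge("scene",I["scene"],c2(195,110),c2(120,290),.008)
# mat
e['mat l']=edge("top",I["top"],(224,199),(207,250),.003);e['mat r']=edge("top",I["top"],(276,212),(264,266),.003)
e['mat t']=edge("top",I["top"],(224,199),(276,212),.003);e['mat b']=edge("top",I["top"],(207,252),(264,266),.003)
# black inner lip edge
e['lip inner top']=edge("top",I["top"],c(150,405),c(262,430),.020,2)
for k,v in e.items(): show(k,v)
for n in I: m,R,t=cam(n); print(n,(-R.T@t).round(3))
E
```

```text
L(+y) ang -1.16 deg  pt [ 504.9 -200.9]
R(-y) ang -1.48 deg  pt [ 492.6 -290.1]
B(-x) ang 88.62 deg  pt [ 428.5 -244.7]
s right(+y) ang -1.30 deg  pt [ 517.2 -199.7]
s near(+x)z0 ang 89.12 deg  pt [ 566.7 -246.6]
s left low(-y) ang -1.95 deg  pt [ 474.9 -285.6]
mat l ang -4.05 deg  pt [516.1  81.9]
mat r ang -3.41 deg  pt [522.4 -39.2]
mat t ang 86.32 deg  pt [576.2  14.2]
mat b ang 86.72 deg  pt [455.   12.1]
lip inner top ang 88.95 deg  pt [ 453.4 -239.5]
scene [ 1.136 -0.021  0.574]
top [ 0.453 -0.026  0.715]
```

Run:
```python
from h import *
I={n:cv2.imread(f"pics/{n}0.png") for n in("scene","top")}
for n,(x,y,w,h) in (("scene",(126,170,26,24)),("top",(360,256,34,18))):
    k=20; cv2.imwrite(f"pics/d_{n}.png",cv2.resize(I[n][y:y+h,x:x+w],None,fx=k,fy=k,interpolation=cv2.INTER_NEAREST))
Rz=lambda a:np.array([[np.cos(a),-np.sin(a),0],[np.sin(a),np.cos(a),0],[0,0,1]])
H=np.array([.480,-.2452,0])
for nm,p in(("jaw-16",(.011,-.016,.057)),("jaw+16",(.011,.016,.057)),("jawback+16",(.019,.016,.057)),("ch",(-.025,.022,.018)),("ch-",(-.025,-.022,.018)),("lip",(-.033,.018,.02)),("lip-",(-.033,-.018,.02)),
  ("c1",(-.05,-.042,.008)),("c2",(-.05,.042,.008)),("c3",(.085,.042,.008)),("c4",(.085,-.042,.008))):
    P=H+Rz(-.023)@np.array(p); print(nm,P.round(4),"top",proj("top",P)[0].round(1),"scene",proj("scene",P)[0].round(1))
```

```text
jaw-16 [ 0.4906 -0.2614  0.057 ] top [387.8 271. ] scene [129.1 171.9]
jaw+16 [ 0.4914 -0.2295  0.057 ] top [370.9 267.4] scene [144.1 171.2]
jawback+16 [ 0.4994 -0.2296  0.057 ] top [371.5 263.1] scene [143.5 173.6]
ch [ 0.4555 -0.2226  0.018 ] top [358.6 285.3] scene [153.3 174.2]
ch- [ 0.4545 -0.2666  0.018 ] top [380.8 290.1] scene [133.8 175.1]
lip [ 0.4474 -0.2264  0.02  ] top [360.2 290. ] scene [151.9 171.3]
lip- [ 0.4466 -0.2624  0.02  ] top [378.5 293.9] scene [136.1 172. ]
c1 [ 0.429 -0.286  0.008] top [387.  304.7] scene [128.3 171.8]
c2 [ 0.431  -0.2021  0.008 ] top [345.  295.8] scene [164.5 170.1]
c3 [ 0.5659 -0.2052  0.008 ] top [356.4 228.1] scene [155.7 212.2]
c4 [ 0.564  -0.2891  0.008 ] top [397.  236.8] scene [115.3 213.9]
```

View pics/d_top.png

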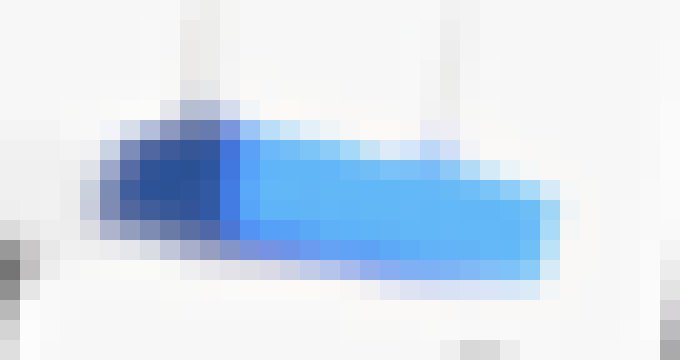

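View pics/d_scene.png

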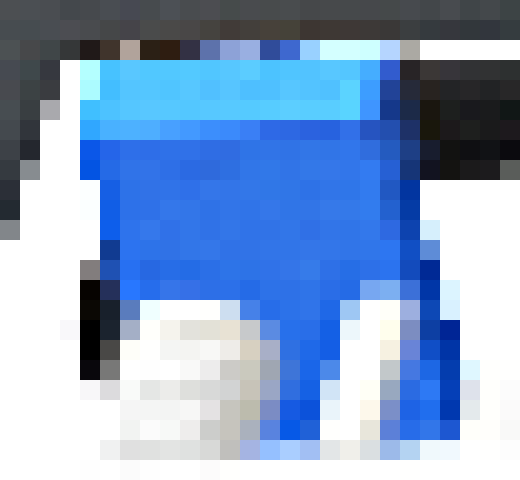

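>>> jog_arm --steps '[-0.548, 0, -0.525, 0, -1.32, 0, 1, -0.548, 0, -0.525, 0, -1.32, 0, 1, -0.548, 0, -0.525, 0, -1.32, 0, 1, -0.548, 0, -0.525, 0, -1.32, 0, 1, -0.548, 0, -0.525, 0, -1.32, 0, 1, -0.548, 0, -0.525, 0, -1.32, 0, 1, -0.548, 0, -0.525, 0, -1.32, 0, 1, -0.548, 0, -0.525, 0, -1.32, 0, 1, -0.548, 0, -0.525, 0, -1.32, 0, 1, -0.548, 0, -0.525, 0, -1.32, 0, 1, -0.548, 0, -0.525, 0, -1.32, 0, 1, -0.548, 0, -0.525, 0, -1.32, 0, 1]' --force 60

```text
t: 1.3
tool_pos: [0.4435, 0.0593, 0.1964]
tool_rot: [-1.571, -0.0, -1.444]
ft_force: [2.0, -0.6, 0.1]
gripper_width: 0.0856
```

```bash
cat >> h.py <<'E'
from scipy.spatial.transform import Rotation as Ro
def plan(pos,head):
    s=arm.observe(); R=Ro.from_euler('xyz',s["tool_rot"]); 
    h=np.arctan2(*R.as_matrix()[[1,0],2]); d=np.array(pos)-s["tool_pos"]
    # target: tool y down, tool z heading 'head'
    z=np.array([np.cos(head),np.sin(head),0]);y=np.array([0,0,-1.]);x=np.cross(y,z)
    T=Ro.from_matrix(np.c_[x,y,z])
    print("t",round(s["t"],2),"pos",s["tool_pos"].round(4),"head %.4f"%h,"down",R.as_matrix()[:,1].round(4),"F",s["ft_force"].round(1),"w",round(s["gripper_width"],4),"q",s["qpos"].round(2))
    print("shift",R.inv().apply(d).round(4),"rotvec",(R.inv()*T).as_rotvec().round(4))
E
python3 -c "
from h import *
plan((.509,.178,.19),.126)"
```

```text
t 1.3 pos [0.4435 0.0593 0.1964] head 0.1265 down [-1.e-04 -4.e-04 -1.e+00] F [ 2.  -0.6  0.1] w 0.0856 q [ 0.13  0.13 -0.31  1.13 -0.    1.58]
shift [-0.1095  0.0064  0.08  ] rotvec [0.0001 0.0005 0.0003]
```

>>> jog_arm --steps '[-0.11, 0.006, 0.08, 0, 0, 0, 1, -0.11, 0.006, 0.08, 0, 0, 0, 1, -0.11, 0.006, 0.08, 0, 0, 0, 1, -0.11, 0.006, 0.08, 0, 0, 0, 1, -0.11, 0.006, 0.08, 0, 0, 0, 1, -0.11, 0.006, 0.08, 0, 0, 0, 1]'

```text
t: 1.9
tool_pos: [0.5078, 0.1754, 0.1903]
tool_rot: [-1.572, -0.001, -1.445]
ft_force: [-1.0, 0.5, -0.5]
gripper_width: 0.0854
```

Run:
```python
from h import *
plan((.509,.178,.16),.126)
for n in("scene","top"):
    im=arm.capture(n)[:,:,::-1]; cv2.imwrite(f"pics/{n}1.png",im)
    x,y=(290,60) if n=="scene" else (80,150); cv2.imwrite(f"pics/e_{n}1.png",cv2.resize(im[y:y+150,x:x+150],None,fx=3,fy=3))
```

```text
t 1.9 pos [0.5078 0.1754 0.1903] head 0.1253 down [-1.6e-03 -9.0e-04 -1.0e+00] F [-1.   0.5 -0.5] w 0.0854 q [ 0.33  0.29 -0.12  1.17 -0.    1.78]
shift [-0.0025  0.0303  0.0015] rotvec [ 0.0017 -0.0007  0.0007]
```

View pics/e_scene1.png

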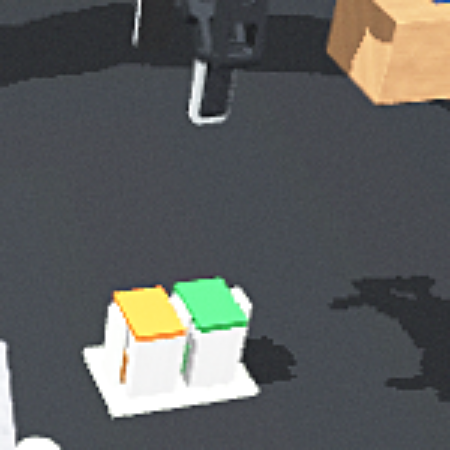

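View pics/e_top1.png

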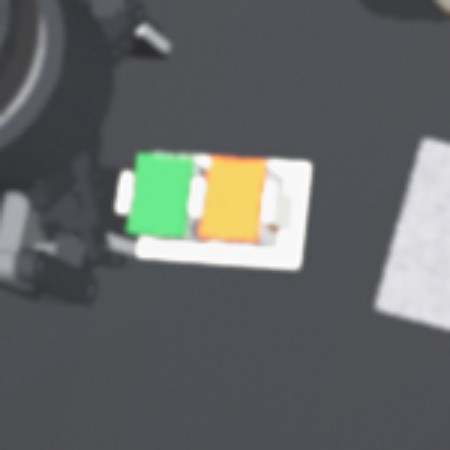

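Run:
```python
from h import *
s=arm.observe();p=s["tool_pos"];z=np.array([np.cos(.126),np.sin(.126),0]);x=np.array([-z[1],z[0],0])
for k in(-1,1):
  for dx in (-.011,.011):
    P=p+k*.043*z+dx*x+[0,0,.013]; print(k,dx,proj("scene",P).round(1),proj("top",P).round(1))
```

```text
-1 -0.011 [[332.6  93.2]] [[135.7 231.8]]
-1 0.011 [[343.4  92.1]] [[121.1 230.6]]
1 -0.011 [[348.6 116.4]] [[143.7 174.8]]
1 0.011 [[360.2 115.1]] [[129.6 173.9]]
```

Run:
```python
from h import *
a=cv2.imread("pics/scene1.png")[60:140,310:400]; b=cv2.imread("pics/top1.png")[140:260,80:180]
for n,i,k in(("s",a,7),("t",b,5)):
    i=np.clip(255*(i/255.)**.5,0,255).astype(np.uint8); cv2.imwrite(f"pics/f_{n}.png",cv2.resize(i,None,fx=k,fy=k,interpolation=cv2.INTER_CUBIC))
```

```text
(no output)
```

View pics/f_s.png

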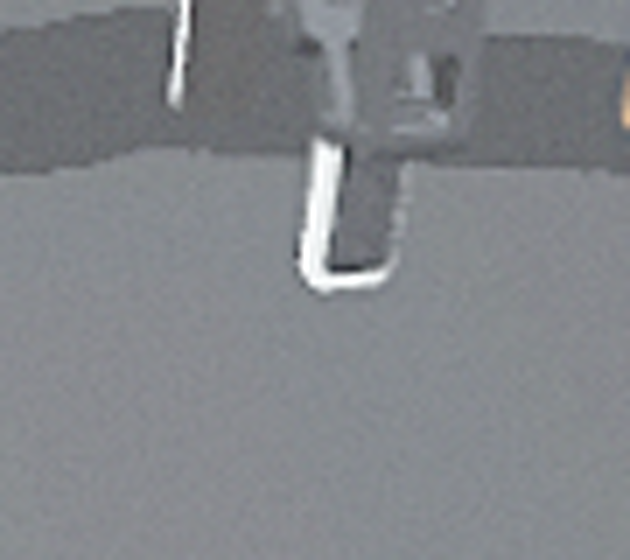

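View pics/f_t.png

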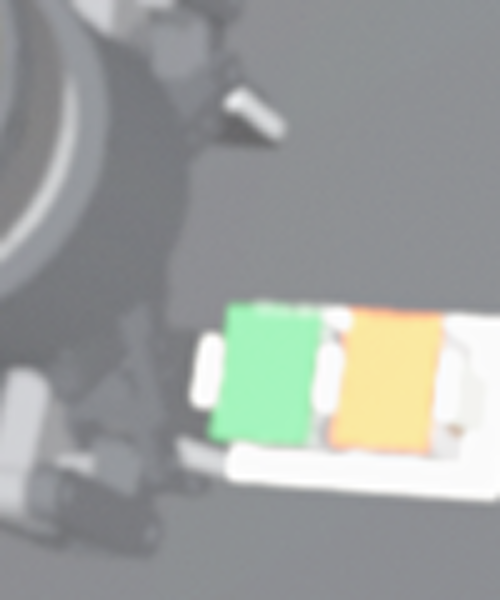

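Run:
```python
from h import *
print(tri((354,100),(137,167)));print(tri((365,98.5),(127,159)));print(tri((335,75),(125,234)))
s=arm.observe();print(s["t"],s["tool_pos"],s["qpos"])
```

```text
(array([0.55521929, 0.17164149, 0.23739188]), np.float64(0.004335336645319945))
(array([0.56267741, 0.18725673, 0.24353155]), np.float64(0.005762835758623744))
(array([0.46002216, 0.16070816, 0.23821152]), np.float64(0.0010636440695222064))
2.0 [0.50812853 0.17510691 0.19072911] [ 3.31975134e-01  2.84315518e-01 -1.19506252e-01  1.16756028e+00
 -1.64740221e-04  1.77831674e+00]
```

>>> jog_arm --steps '[0, 0, 0, 0, 0, 0, 0, 0, 0, 0, 0, 0, 0, 0, 0, 0, 0, 0, 0, 0, 0, 0, 0, 0, 0, 0, 0, 0, 0, 0, 0, 0, 0, 0, 0, 0, 0, 0, 0, 0, 0, 0, 0, 0, 0, 0, 0, 0, 0]'

```text
t: 2.7
tool_pos: [0.5088, 0.1764, 0.1906]
tool_rot: [-1.571, -0.0, -1.445]
ft_force: [-0.3, -0.2, 0.0]
gripper_width: -0.0002
```

Run:
```python
from h import *
plan((.509,.178,.16),.126)
for n,(x,y),k in(("scene",(310,60),7),("top",(80,140),5)):
    im=arm.capture(n)[:,:,::-1]; cv2.imwrite(f"pics/{n}2.png",im)
    i=im[y:y+(80 if k==7 else 120),x:x+(90 if k==7 else 100)]
    i=np.clip(255*(i/255.)**.5,0,255).astype(np.uint8); cv2.imwrite(f"pics/g_{n}.png",cv2.resize(i,None,fx=k,fy=k,interpolation=cv2.INTER_CUBIC))
p=arm.observe()["tool_pos"]; print(proj("scene",p),proj("top",p))
```

```text
t 2.7 pos [0.5088 0.1764 0.1906] head 0.1261 down [-1.e-04 -0.e+00 -1.e+00] F [-0.3 -0.2  0. ] w -0.0002 q [ 0.33  0.29 -0.12  1.17  0.    1.78]
shift [-0.0015  0.0306  0.0003] rotvec [0.0001 0.0001 0.    ]
[[345.81076352 110.02947059]] [[134.79964875 203.21749318]]
```

View pics/g_scene.png

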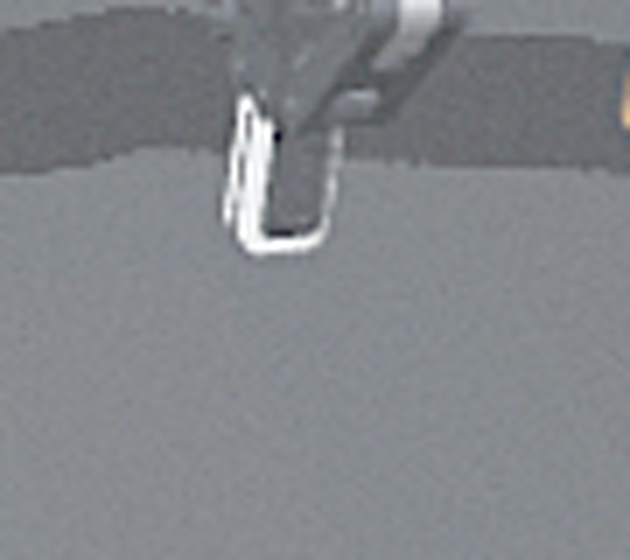

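View pics/g_top.png

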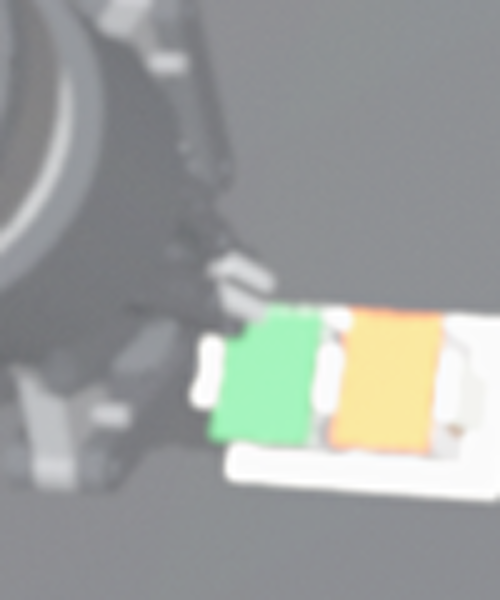

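Run:
```python
from h import *
print(tri((350,95),(129,197)))
for z in(.19,.2,.21,.22,.23): print(z,proj("scene",(.509,.177,z)),proj("top",(.509,.177,z)))
```

```text
(array([0.51272835, 0.17691006, 0.22342064]), np.float64(0.0044891652539397935))
0.19 [[346.08581966 110.32633245]] [[134.60179976 203.11660853]]
0.2 [[346.75690832 105.65788198]] [[132.33984191 201.93177614]]
0.21 [[347.4369699  100.90974565]] [[129.99483335 200.70268508]]
0.22 [[348.12607238  96.08040644]] [[127.56219214 199.42684571]]
0.23 [[348.82427569  91.16833972]] [[125.03699984 198.10158133]]
```

>>> jog_arm --steps '[0, 0, 0, 0, 0, 0, 1, 0, 0, 0, 0, 0, 0, 1, -0.001, 0.03, 0, 0, 0, 0, 1, -0.001, 0.07, 0, 0, 0, 0, 1, -0.001, 0.1, 0, 0, 0, 0, 1, -0.001, 0.1, 0, 0, 0, 0, 1, -0.001, 0.1, 0, 0, 0, 0, 1, -0.001, 0.1, 0, 0, 0, 0, 1]'

```text
t: 3.6
tool_pos: [0.5103, 0.1779, 0.0925]
tool_rot: [-1.568, 0.001, -1.445]
ft_force: [0.4, 0.2, 0.5]
gripper_width: 0.0852
```

```bash
cat >> h.py <<'E'
def snap(tag,sb,tb,gam=.6):
    for n,(x,y,w,h) in(("scene",sb),("top",tb)):
        im=arm.capture(n)[:,:,::-1]; cv2.imwrite(f"pics/{n}{tag}.png",im)
        k=min(760//w,580//h); i=np.clip(255*(im[y:y+h,x:x+w]/255.)**gam,0,255).astype(np.uint8)
        cv2.imwrite(f"pics/z_{n}{tag}.png",cv2.resize(i,None,fx=k,fy=k,interpolation=cv2.INTER_CUBIC)); print(n,"k",k)
E
python3 - <<'E'
from h import *
plan((.509,.178,.06),.126)
snap("3",(300,80,100,120),(80,140,120,110))
E
```

```text
t 3.6 pos [0.5103 0.1779 0.0925] head 0.1260 down [ 0.0031  0.0011 -1.    ] F [0.4 0.2 0.5] w 0.0852 q [ 0.34  0.35 -0.29  0.92  0.    1.78]
shift [-0.0002  0.0325 -0.0014] rotvec [-0.0032 -0.     -0.0007]
scene k 4
top k 5
```

View pics/z_scene3.png

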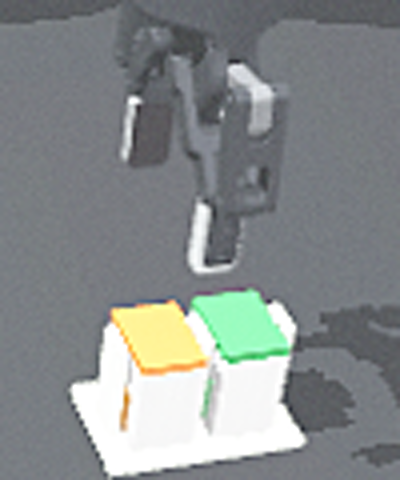

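View pics/z_top3.png

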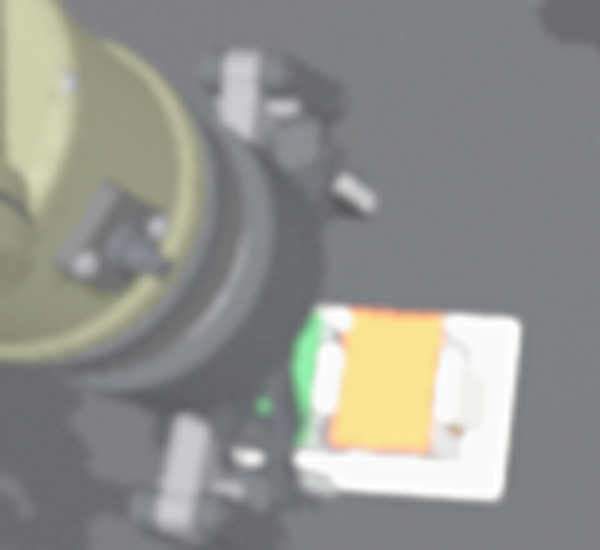

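Run:
```python
from h import *
a=tri((348,147),(155,182));b=tri((359.5,145.5),(147,175));print(a,b)
c=tri((331,120.5),(147,237)); print("far",c)
for z in(.1055,.12,.13,.14): print(z,[proj(n,(.5103+.045,.184,z)).round(1) for n in("scene","top")],[proj(n,(.5103-.043,.173,z)).round(1) for n in("scene","top")])
# cassette top corners check: triangulate
I={n:cv2.imread(f"pics/{n}0.png") for n in("scene","top")}
```

```text
(array([0.55649064, 0.17406538, 0.13915166]), np.float64(0.00391119309763813)) (array([0.56460939, 0.19047654, 0.14666715]), np.float64(0.008642887683529873))
far (array([0.46406798, 0.16201998, 0.13970226]), np.float64(0.0012973167506958934))
0.1055 [array([[349.6, 160.8]]), array([[153.8, 185.7]])] [array([[334.5, 135.1]]), array([[147.1, 235.4]])]
0.12 [array([[350.6, 154.8]]), array([[151.4, 183.8]])] [array([[335.3, 129.3]]), array([[144.5, 234.7]])]
0.13 [array([[351.3, 150.6]]), array([[149.7, 182.5]])] [array([[335.8, 125.2]]), array([[142.6, 234.1]])]
0.14 [array([[352.1, 146.3]]), array([[147.9, 181.1]])] [array([[336.3, 121.1]]), array([[140.7, 233.6]])]
```

>>> jog_arm --steps '[0, 0.03, -0.001, 0, 0, 0, 1, 0, 0.055, -0.001, 0, 0, 0, 1, 0, 0.075, -0.001, 0, 0, 0, 1, 0, 0.08, -0.001, 0, 0, 0, 1, 0, 0.08, -0.001, 0, 0, 0, 1, 0, 0.08, -0.001, 0, 0, 0, 1]'

```text
t: 4.3
tool_pos: [0.509, 0.1777, 0.012]
tool_rot: [-1.568, 0.0, -1.445]
ft_force: [-0.3, 0.4, 0.5]
gripper_width: 0.0853
```

Run:
```python
from h import *
plan((.509,.178,.01),.126)
snap("4",(300,80,100,120),(80,140,120,110))
```

```text
t 4.3 pos [0.509  0.1777 0.012 ] head 0.1260 down [ 2.3e-03  8.0e-04 -1.0e+00] F [-0.3  0.4  0.5] w 0.0853 q [ 0.34  0.43 -0.41  0.73 -0.    1.78]
shift [-0.0003  0.002  -0.    ] rotvec [-0.0024 -0.     -0.0005]
scene k 4
top k 5
```

View pics/z_scene4.png

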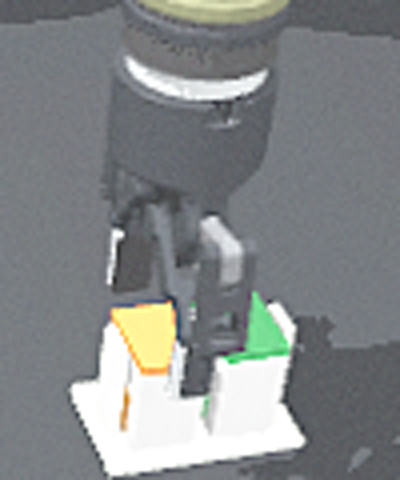

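View pics/z_top4.png

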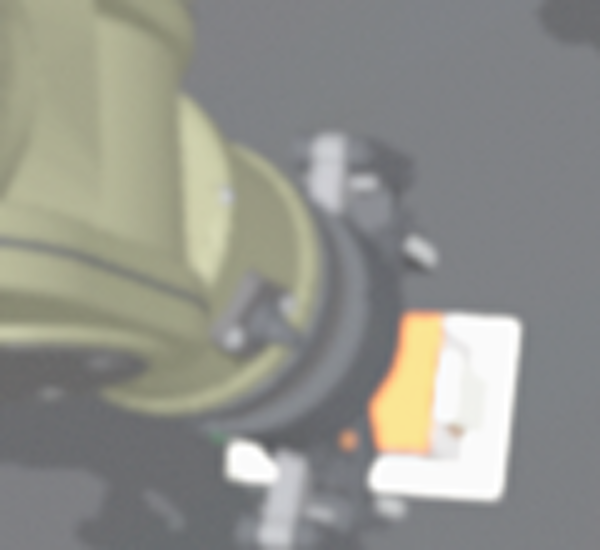

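Run:
```python
from h import *
C=lambda p:((proj("scene",p)-[300,80])*4).round(0)
z=np.array([np.cos(.126),np.sin(.126),0]);x=np.array([-z[1],z[0],0])
for h in(.025,.045,.058,.07):
  print(h,[C(np.array([.509,.1777,h])+z*.045+x*d).tolist() for d in(-.011,.011)])
print("cassette +x face top/bottom",[C(np.array([.509,.178,h])+z*.025+x*d).tolist() for h in(.004,.064) for d in(-.018,.018)])
print(tri((346,178),(165,192)))
```

```text
0.025 [[[155.0, 447.0]], [[195.0, 441.0]]]
0.045 [[[160.0, 418.0]], [[200.0, 412.0]]]
0.058 [[[163.0, 398.0]], [[204.0, 393.0]]]
0.07 [[[166.0, 380.0]], [[207.0, 374.0]]]
cassette +x face top/bottom [[[126.0, 453.0]], [[189.0, 443.0]], [[138.0, 366.0]], [[205.0, 357.0]]]
(array([0.55542557, 0.17897337, 0.06096095]), np.float64(0.007721292245414561))
```

>>> jog_arm --steps '[0, 0.006, 0, 0, 0, 0, 1, 0, 0.012, 0, 0, 0, 0, 1, 0, 0.012, 0, 0, 0, 0, 1]'

```text
t: 4.7
tool_pos: [0.5069, 0.177, -0.0023]
tool_rot: [-1.572, -0.0, -1.445]
ft_force: [-0.7, 0.2, -1.3]
gripper_width: 0.0855
```

>>> jog_arm --steps '[0, 0.005, 0, 0, 0, 0, 1, 0, 0.01, 0, 0, 0, 0, 1, 0, 0.01, 0, 0, 0, 0, 1]'

```text
t: 5.0
tool_pos: [0.507, 0.177, -0.0123]
tool_rot: [-1.572, -0.0, -1.445]
ft_force: [-0.5, 0.3, 0.6]
gripper_width: 0.0854
```

Run:
```python
from h import *
plan((.509,.178,-.01),.126)
snap("5",(300,80,100,120),(80,140,120,110))
```

```text
t 5.0 pos [ 0.507   0.177  -0.0123] head 0.1260 down [-1.6e-03 -5.0e-04 -1.0e+00] F [-0.5  0.3  0.6] w 0.0854 q [ 0.34  0.46 -0.44  0.68 -0.    1.78]
shift [-0.0007 -0.0023  0.0021] rotvec [ 0.0016 -0.      0.0003]
scene k 4
top k 5
```

View pics/z_scene5.png

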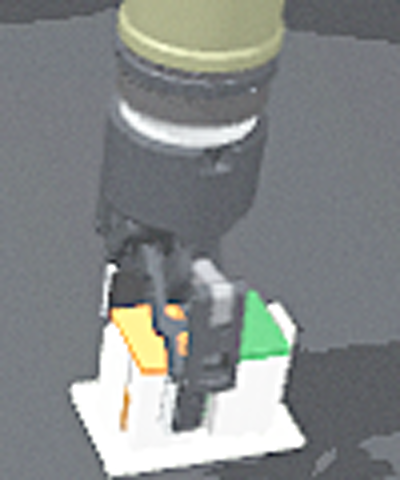

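>>> jog_arm --steps '[0, 0, 0.001, 0, 0, 0, 0, 0, 0, 0.001, 0, 0, 0, 0, 0, 0, 0.001, 0, 0, 0, 0, 0, 0, 0.001, 0, 0, 0, 0, 0, 0, 0.001, 0, 0, 0, 0, 0, 0, 0.001, 0, 0, 0, 0]' --force 50

```text
t: 5.7
tool_pos: [0.5092, 0.1775, -0.011]
tool_rot: [-1.57, 0.0, -1.445]
ft_force: [0.3, 0.7, 3.4]
gripper_width: 0.0498
```

Run:
```python
from h import *
plan((.509,.178,-.01),.126)
snap("6",(300,80,100,120),(80,140,120,110))
```

```text
t 5.7 pos [ 0.5092  0.1775 -0.011 ] head 0.1259 down [ 9.e-04  3.e-04 -1.e+00] F [0.3 0.7 3.4] w 0.0498 q [ 0.34  0.46 -0.44  0.68  0.    1.78]
shift [-0.0005 -0.001  -0.0001] rotvec [-0.0009 -0.0001 -0.0002]
scene k 4
top k 5
```

View pics/z_scene6.png

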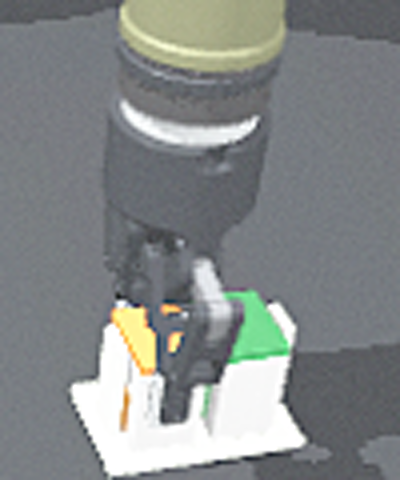

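View pics/z_top6.png

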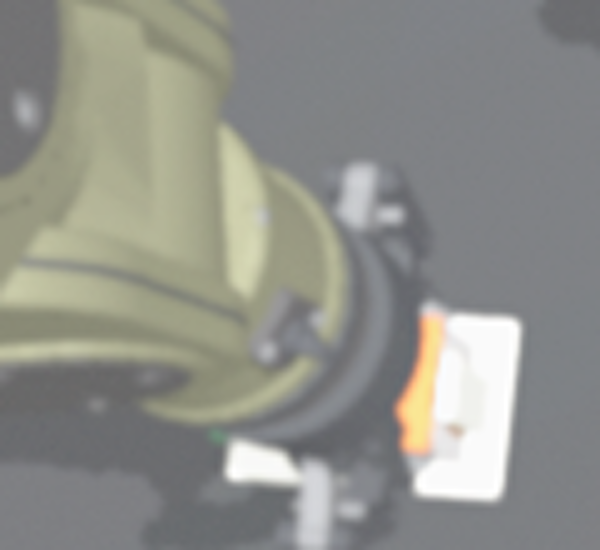

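>>> jog_arm --steps '[0, -0.004, 0.001, 0, 0, 0, 0, 0, -0.01, 0.001, 0, 0, 0, 0, 0, -0.018, 0.001, 0, 0, 0, 0, 0, -0.027, 0.001, 0, 0, 0, 0, 0, -0.036, 0.001, 0, 0, 0, 0, 0, -0.045, 0.001, 0, 0, 0, 0, 0, -0.055, 0.001, 0, 0, 0, 0, 0, -0.065, 0.001, 0, 0, 0, 0, 0, -0.075, 0.001, 0, 0, 0, 0, 0, -0.082, 0.001, 0, 0, 0, 0, 0, -0.085, 0.001, 0, 0, 0, 0, 0, -0.085, 0.001, 0, 0, 0, 0]'

```text
t: 7.0
tool_pos: [0.5101, 0.1776, 0.0741]
tool_rot: [-1.57, 0.0, -1.445]
ft_force: [0.0, -0.1, -1.5]
gripper_width: 0.0494
```

Run:
```python
from h import *
plan((.512,.022,.075),-.023)
snap("7",(300,60,100,140),(80,140,120,110))
```

```text
t 7.0 pos [0.5101 0.1776 0.0741] head 0.1261 down [ 8.e-04  3.e-04 -1.e+00] F [ 0.  -0.1 -1.5] w 0.0494 q [ 0.34  0.37 -0.32  0.88 -0.    1.78]
shift [ 0.1547 -0.001  -0.0176] rotvec [-0.0008  0.1491 -0.0002]
scene k 4
top k 5
```

View pics/z_scene7.png

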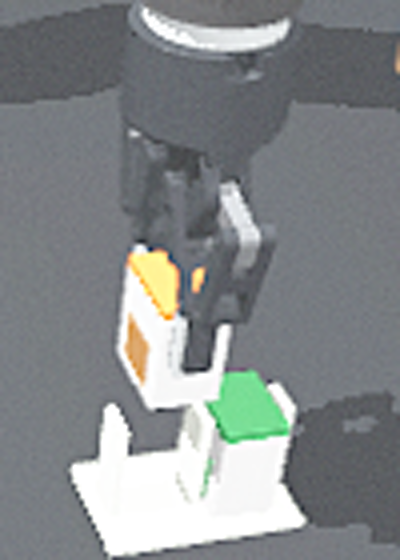

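>>> jog_arm --steps '[0.015, 0, -0.002, 0, 0.015, 0, 0, 0.035, 0, -0.004, 0, 0.035, 0, 0, 0.06, 0, -0.007, 0, 0.06, 0, 0, 0.085, 0, -0.01, 0, 0.085, 0, 0, 0.11, 0, -0.013, 0, 0.11, 0, 0, 0.13, 0, -0.015, 0, 0.13, 0, 0, 0.145, 0, -0.017, 0, 0.145, 0, 0, 0.155, 0, -0.018, 0, 0.149, 0, 0, 0.155, 0, -0.018, 0, 0.149, 0, 0, 0.155, 0, -0.018, 0, 0.149, 0, 0]'

```text
t: 8.1
tool_pos: [0.5113, 0.0217, 0.0735]
tool_rot: [-1.571, 0.001, -1.594]
ft_force: [0.3, 0.1, -1.4]
gripper_width: 0.0498
```

Run:
```python
from h import *
plan((.512,.022,-.01),-.023)
```

```text
t 8.1 pos [0.5113 0.0217 0.0735] head -0.0230 down [-1.e-04  6.e-04 -1.e+00] F [ 0.3  0.1 -1.4] w 0.0498 q [ 0.04  0.32 -0.39  0.86  0.    1.64]
shift [-0.0003  0.0835  0.0007] rotvec [ 0.0001 -0.     -0.0006]
```

>>> jog_arm --steps '[0, 0.008, 0, 0, 0, 0, 0, 0, 0.02, 0, 0, 0, 0, 0, 0, 0.034, 0, 0, 0, 0, 0, 0, 0.048, 0, 0, 0, 0, 0, 0, 0.06, 0, 0, 0, 0, 0, 0, 0.07, 0, 0, 0, 0, 0, 0, 0.076, 0, 0, 0, 0, 0, 0, 0.08, 0, 0, 0, 0, 0, 0, 0.08, 0, 0, 0, 0, 0, 0, 0.08, 0, 0, 0, 0, 0]'

```text
t: 9.1
tool_pos: [0.5118, 0.0215, -0.0061]
tool_rot: [-1.57, 0.0, -1.594]
ft_force: [0.4, -0.1, -1.1]
gripper_width: 0.0495
```

>>> jog_arm --steps '[0, 0.001, 0, 0, 0, 0, 0, 0, 0.002, 0, 0, 0, 0, 0, 0, 0.003, 0, 0, 0, 0, 0, 0, 0.004, 0, 0, 0, 0, 0, 0, 0.004, 0, 0, 0, 0, 0]'

```text
t: 9.6
tool_pos: [0.5112, 0.0214, -0.0105]
tool_rot: [-1.571, -0.0, -1.594]
ft_force: [-0.4, -0.1, -0.6]
gripper_width: 0.0493
```

Run:
```python
from h import *
plan((.512,.022,-.012),-.023)
snap("8",(210,80,110,140),(190,140,120,130))
```

```text
t 9.6 pos [ 0.5112  0.0214 -0.0105] head -0.0230 down [-2.e-04 -0.e+00 -1.e+00] F [-0.4 -0.1 -0.6] w 0.0493 q [ 0.04  0.42 -0.5   0.65 -0.    1.64]
shift [-0.0006  0.0015  0.0008] rotvec [ 0.0002 -0.      0.    ]
scene k 4
top k 4
```

View pics/z_scene8.png

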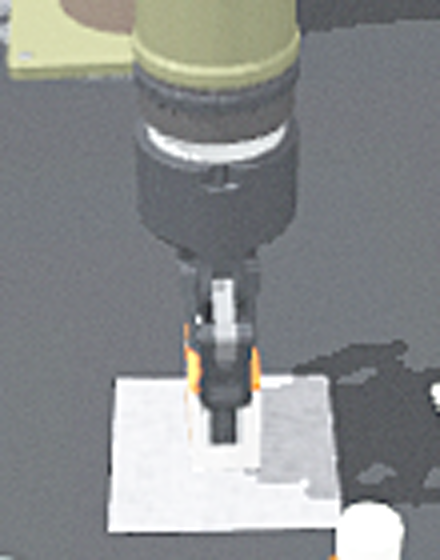

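>>> jog_arm --steps '[0, 0.001, 0, 0, 0, 0, 0, 0, 0.0015, 0, 0, 0, 0, 0, 0, 0.002, 0, 0, 0, 0, 0, 0, 0.002, 0, 0, 0, 0, 0]'

```text
t: 10.1
tool_pos: [0.5113, 0.0215, -0.012]
tool_rot: [-1.571, 0.0, -1.594]
ft_force: [-1.9, -0.7, 3.6]
gripper_width: 0.0494
```

```bash
python3 -c "
from h import *
plan((.512,.022,-.012),-.023)"
```

```text
t 10.1 pos [ 0.5113  0.0215 -0.012 ] head -0.0230 down [ 1.e-04  0.e+00 -1.e+00] F [-1.9 -0.7  3.6] w 0.0494 q [ 0.04  0.42 -0.51  0.64  0.    1.64]
shift [-0.0005 -0.      0.0007] rotvec [-0.0001 -0.     -0.    ]
```

>>> jog_arm --steps '[0, 0, 0, 0, 0, 0, 1, 0, 0, 0, 0, 0, 0, 1, 0, 0, 0, 0, 0, 0, 1, 0, 0, 0, 0, 0, 0, 1, 0, 0, 0, 0, 0, 0, 1, 0, -0.01, 0, 0, 0, 0, 1, 0, -0.03, 0, 0, 0, 0, 1, 0, -0.06, 0, 0, 0, 0, 1, 0, -0.09, 0, 0, 0, 0, 1, 0, -0.11, 0, 0, 0, 0, 1, 0, -0.11, 0, 0, 0, 0, 1, 0, -0.11, 0, 0, 0, 0, 1]'

```text
t: 11.3
tool_pos: [0.5117, 0.0215, 0.0982]
tool_rot: [-1.569, 0.0, -1.594]
ft_force: [-0.1, 0.4, 0.0]
gripper_width: 0.0851
```

Run:
```python
from h import *
plan((.512,.022,.1),-.023+np.pi/2);plan((.512,.022,.1),-.023-np.pi/2)
snap("9",(210,80,110,140),(190,140,120,130))
```

```text
t 11.3 pos [0.5117 0.0215 0.0982] head -0.0230 down [ 1.4e-03  1.0e-04 -1.0e+00] F [-0.1  0.4  0. ] w 0.0851 q [ 0.04  0.3  -0.35  0.92  0.    1.64]
shift [-0.0005 -0.0018  0.0003] rotvec [-1.2000e-03 -1.5708e+00  1.0000e-03]
t 11.3 pos [0.5117 0.0215 0.0982] head -0.0230 down [ 1.4e-03  1.0e-04 -1.0e+00] F [-0.1  0.4  0. ] w 0.0851 q [ 0.04  0.3  -0.35  0.92  0.    1.64]
shift [-0.0005 -0.0018  0.0003] rotvec [-1.0000e-03  1.5708e+00 -1.2000e-03]
scene k 4
top k 4
```

View pics/z_scene9.png

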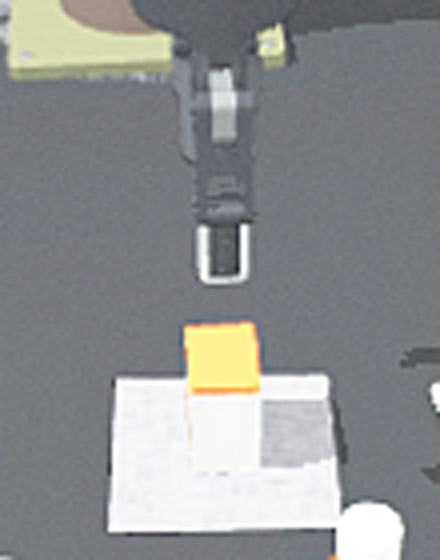

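View pics/z_top9.png

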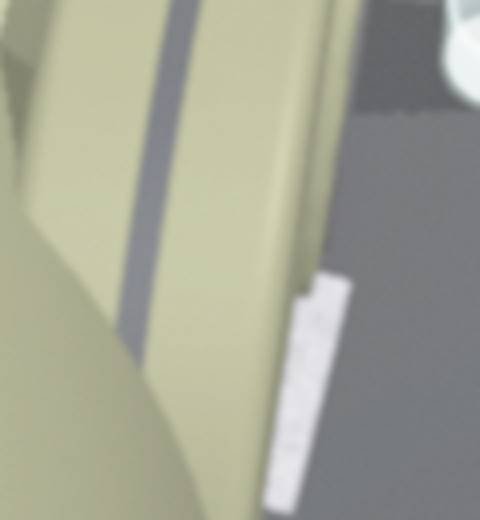

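>>> jog_arm --steps '[0, 0, 0, 0, -0.15, 0, 1, 0, 0, 0, 0, -0.3, 0, 1, 0, 0, 0, 0, -0.45, 0, 1, 0, 0, 0, 0, -0.6, 0, 1, 0, 0, 0, 0, -0.75, 0, 1, 0, 0, 0, 0, -0.9, 0, 1, 0, 0, 0, 0, -1.05, 0, 1, 0, 0, 0, 0, -1.2, 0, 1, 0, 0, 0, 0, -1.35, 0, 1, 0, 0, 0, 0, -1.5, 0, 1, 0, 0, 0, 0, -1.571, 0, 1, 0, 0, 0, 0, -1.571, 0, 1]'

```text
t: 12.6
tool_pos: [0.5101, 0.0214, 0.0962]
tool_rot: [-1.571, 0.003, -0.023]
ft_force: [0.2, -0.2, 0.0]
gripper_width: 0.0853
```

Run:
```python
from h import *
I=cv2.imread("pics/scene9.png"); print(rect("scene",I,(8,80,150),(32,255,255),.063,(265,170),18))
# back/side edges of top in scene
show("+y edge",edge("scene",I,(274,161),(275,177),.063,3));show("-y edge",edge("scene",I,(256,161.5),(257,177.5),.063,3))
plan((.512,.0215,.1),-.023+np.pi/2)
```

```text
(array([515.6,  22.9]), array([36.9, 55.5]), 86.52, 285.0, array([[486.8,   6.2],
       [542.2,   2.8],
       [544.4,  39.6],
       [489. ,  43. ]], dtype=float32))
+y edge ang -2.43 deg  pt [516.1  41.3]
-y edge ang -0.78 deg  pt [511.7   4.8]
t 12.6 pos [0.5101 0.0214 0.0962] head 1.5477 down [-2.9e-03 -1.0e-04 -1.0e+00] F [ 0.2 -0.2  0. ] w 0.0853 q [ 0.04  0.3  -0.35  0.92  0.    0.07]
shift [ 0.0019 -0.0038  0.0001] rotvec [ 0.0002 -0.0001 -0.0029]
```

>>> jog_arm --steps '[0.001, 0.03, 0, 0, 0, 0, 1, 0.001, 0.06, 0, 0, 0, 0, 1, 0.001, 0.085, 0, 0, 0, 0, 1, 0.001, 0.1, 0, 0, 0, 0, 1, 0.001, 0.104, 0, 0, 0, 0, 1, 0.001, 0.104, 0, 0, 0, 0, 1, 0.001, 0.104, 0, 0, 0, 0, 1]'

```text
t: 13.3
tool_pos: [0.5129, 0.0215, -0.0059]
tool_rot: [-1.571, -0.001, -0.023]
ft_force: [0.0, -1.1, -0.1]
gripper_width: 0.0854
```

Run:
```python
from h import *
plan((.5113,.0215,-.007),-.023+np.pi/2)
snap("10",(210,80,110,140),(190,140,120,130))
```

```text
t 13.3 pos [ 0.5129  0.0215 -0.0059] head 1.5474 down [ 8.e-04  0.e+00 -1.e+00] F [ 0.  -1.1 -0.1] w 0.0854 q [ 0.04  0.41 -0.5   0.66 -0.    0.07]
shift [-0.0016  0.0011 -0.    ] rotvec [-0.     -0.0004  0.0008]
scene k 4
top k 4
```

View pics/z_scene10.png

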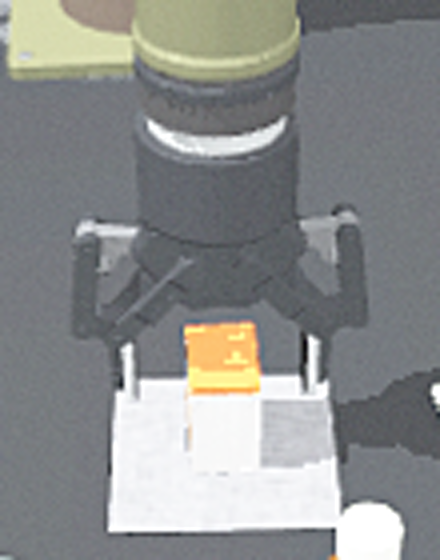

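>>> jog_arm --steps '[-0.001, 0, 0, 0, 0, 0, 0, -0.001, 0, 0, 0, 0, 0, 0, -0.001, 0, 0, 0, 0, 0, 0, -0.001, 0, 0, 0, 0, 0, 0, -0.001, 0, 0, 0, 0, 0, 0, -0.001, 0, 0, 0, 0, 0, 0, -0.001, 0, 0, 0, 0, 0, 0]' --force 80

```text
t: 14.1
tool_pos: [0.5119, 0.0216, -0.0059]
tool_rot: [-1.571, -0.001, -0.023]
ft_force: [-0.1, 0.4, 4.7]
gripper_width: 0.0351
```

Run:
```python
from h import *
plan((.5113,.0215,.04),-.023+np.pi/2)
snap("11",(210,80,110,140),(190,140,120,130))
```

```text
t 14.1 pos [ 0.5119  0.0216 -0.0059] head 1.5481 down [ 1.1e-03  1.0e-04 -1.0e+00] F [-0.1  0.4  4.7] w 0.0351 q [ 0.04  0.41 -0.5   0.66  0.    0.06]
shift [-0.0006 -0.0459 -0.0001] rotvec [-0.0002  0.0003  0.0011]
scene k 4
top k 4
```

View pics/z_scene11.png

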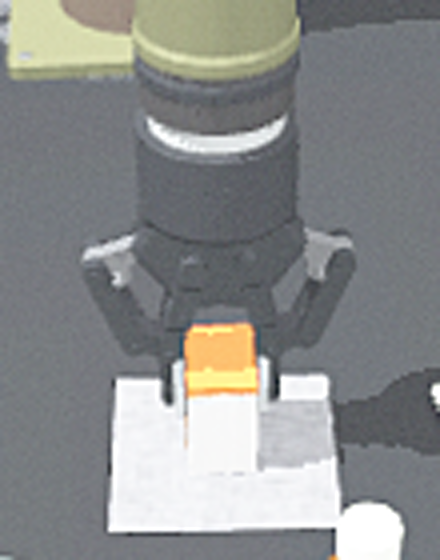

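>>> jog_arm --steps '[0, -0.005, 0, 0, 0, 0, 0, 0, -0.015, 0, 0, 0, 0, 0, 0, -0.028, 0, 0, 0, 0, 0, 0, -0.042, 0, 0, 0, 0, 0, -0.005, -0.052, -0.01, 0, 0, 0, 0, -0.015, -0.056, -0.025, 0, 0, 0, 0, -0.03, -0.056, -0.045, 0, 0, 0, 0, -0.045, -0.056, -0.068, 0, 0, 0, 0, -0.055, -0.056, -0.092, 0, 0, 0, 0, -0.055, -0.056, -0.115, 0, 0, 0, 0, -0.055, -0.056, -0.13, 0, 0, 0, 0, -0.055, -0.056, -0.13, 0, 0, 0, 0]'

```text
t: 15.4
tool_pos: [0.4516, -0.1096, 0.0494]
tool_rot: [-1.572, 0.001, -0.027]
ft_force: [0.5, 0.0, -0.6]
gripper_width: 0.035
```

Run:
```python
from h import *
plan((.452,-.2445,.05),-.023+np.pi/2)
```

```text
t 15.4 pos [ 0.4516 -0.1096  0.0494] head 1.5441 down [-1.2e-03 -7.0e-04 -1.0e+00] F [ 0.5  0.  -0.6] w 0.035 q [-0.24  0.28 -0.53  0.76 -0.   -0.21]
shift [ 0.004  -0.0005 -0.1348] rotvec [ 0.0007 -0.0037 -0.0012]
```

>>> jog_arm --steps '[0.001, 0, -0.012, 0, 0, 0, 0, 0.001, 0, -0.03, 0, 0, 0, 0, 0.002, 0, -0.052, 0, 0, 0, 0, 0.002, 0, -0.075, 0, 0, 0, 0, 0.003, 0, -0.098, 0, 0, 0, 0, 0.003, 0, -0.118, 0, 0, 0, 0, 0.004, 0, -0.13, 0, 0, 0, 0, 0.004, 0, -0.135, 0, 0, 0, 0, 0.004, 0, -0.135, 0, 0, 0, 0, 0.004, 0, -0.135, 0, 0, 0, 0]'

```text
t: 16.4
tool_pos: [0.454, -0.2415, 0.0495]
tool_rot: [-1.57, 0.001, -0.022]
ft_force: [-0.2, 0.5, -1.6]
gripper_width: 0.0351
```

Run:
```python
from h import *
plan((.452,-.2445,.019),-.023+np.pi/2)
snap("12",(90,80,110,145),(300,180,120,130))
```

```text
t 16.4 pos [ 0.454  -0.2415  0.0495] head 1.5487 down [-6.e-04  8.e-04 -1.e+00] F [-0.2  0.5 -1.6] w 0.0351 q [-0.49  0.35 -0.42  0.8   0.   -0.47]
shift [-0.0019  0.0305 -0.0031] rotvec [-0.0008  0.0009 -0.0006]
scene k 4
top k 4
```

View pics/z_scene12.png

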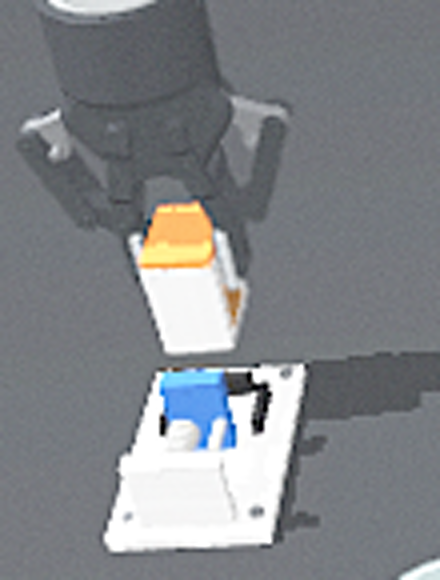

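View pics/z_top12.png

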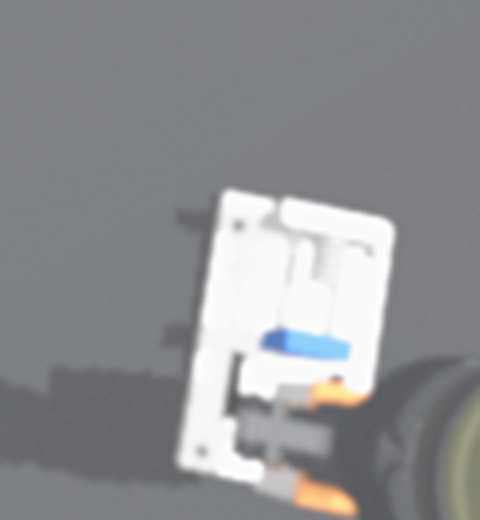

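Run:
```python
from h import *
P=onz("scene",[(90+165/4-.4,80+352/4-.4),(90+235/4-.4,80+349/4-.4)],.0585);print(P.round(4),P.mean(0))
P=onz("scene",[(90+140/4-.4,80+266/4-.4),(90+212/4-.4,80+263/4-.4)],.1115);print(P.round(4),P.mean(0))
# jaw in same plane-of-view
P=onz("scene",[(126+80/20-.5,170+2.5+.0),(126+382/20-.5,172.5)],.057);print("jaw back/front top",P.round(4))
```

```text
[[ 0.4785 -0.2595  0.0585]
 [ 0.4796 -0.2219  0.0585]] [ 0.47902184 -0.24068688  0.0585    ]
[[ 0.474  -0.2607  0.1115]
 [ 0.4753 -0.2234  0.1115]] [ 0.47464582 -0.24203097  0.1115    ]
jaw back/front top [[ 0.4929 -0.2602  0.057 ]
 [ 0.4959 -0.2278  0.057 ]]
```

>>> jog_arm --steps '[-0.001, 0.006, -0.003, 0, 0, 0, 0, -0.001, 0.015, -0.003, 0, 0, 0, 0, -0.001, 0.024, -0.003, 0, 0, 0, 0, -0.001, 0.03, -0.003, 0, 0, 0, 0, -0.001, 0.03, -0.003, 0, 0, 0, 0, -0.001, 0.03, -0.003, 0, 0, 0, 0]'

```text
t: 17.1
tool_pos: [0.453, -0.2451, 0.0193]
tool_rot: [-1.57, 0.001, -0.023]
ft_force: [0.5, -0.2, -1.1]
gripper_width: 0.0351
```

Run:
```python
from h import *
plan((.483,-.2451,.019),-.023+np.pi/2)
```

```text
t 17.1 pos [ 0.453  -0.2451  0.0193] head 1.5480 down [-7.e-04  4.e-04 -1.e+00] F [ 0.5 -0.2 -1.1] w 0.0351 q [-0.5   0.39 -0.46  0.73  0.   -0.47]
shift [0.03   0.0002 0.0007] rotvec [-0.0004  0.0002 -0.0007]
```

>>> jog_arm --steps '[0.004, 0, 0, 0, 0, 0, 0, 0.008, 0, 0, 0, 0, 0, 0, 0.011, 0, 0, 0, 0, 0, 0, 0.014, 0, 0, 0, 0, 0, 0, 0.017, 0, 0, 0, 0, 0, 0, 0.02, 0, 0, 0, 0, 0, 0, 0.02, 0, 0, 0, 0, 0, 0]'

```text
t: 17.8
tool_pos: [0.4719, -0.2456, 0.0193]
tool_rot: [-1.571, 0.003, -0.023]
ft_force: [-4.7, -0.6, 1.8]
gripper_width: 0.0352
```

>>> jog_arm --steps '[0.003, 0, 0, 0, 0, 0, 0, 0.006, 0, 0, 0, 0, 0, 0, 0.009, 0, 0, 0, 0, 0, 0, 0.011, 0, 0, 0, 0, 0, 0, 0.011, 0, 0, 0, 0, 0, 0, 0.011, 0, 0, 0, 0, 0, 0]'

```text
t: 18.4
tool_pos: [0.4813, -0.2458, 0.0193]
tool_rot: [-1.571, 0.005, -0.023]
ft_force: [-7.9, -0.8, 2.9]
gripper_width: 0.0347
```

Run:
```python
from h import *
plan((.484,-.2453,.019),-.023+np.pi/2)
snap("13",(90,80,110,145),(300,180,120,130))
```

```text
t 18.4 pos [ 0.4813 -0.2458  0.0193] head 1.5474 down [-0.005  0.    -1.   ] F [-7.9 -0.8  2.9] w 0.0347 q [-0.47  0.43 -0.39  0.76 -0.   -0.45]
shift [0.0027 0.0003 0.0005] rotvec [ 0.0001 -0.0004 -0.005 ]
scene k 4
top k 4
```

View pics/z_scene13.png

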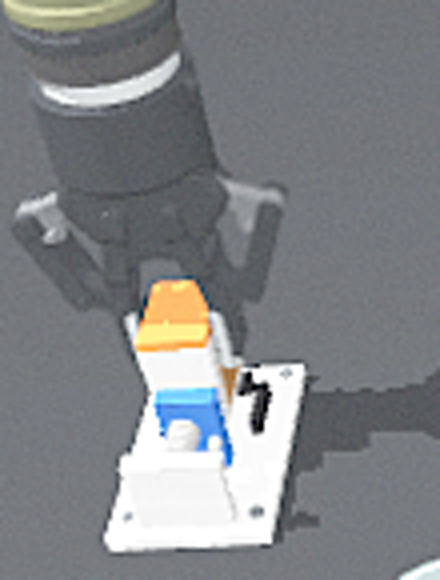

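View pics/z_top13.png

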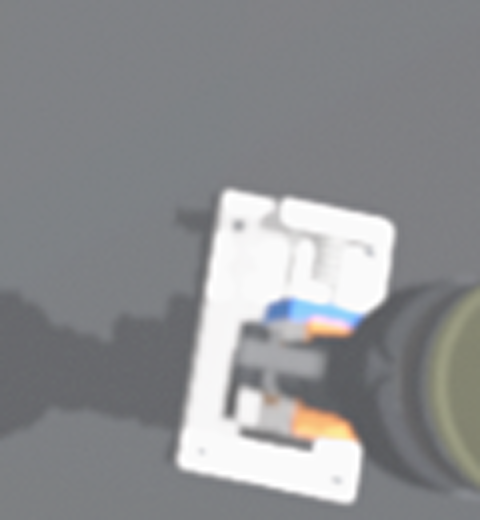

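>>> jog_arm --steps '[0.002, 0, 0, 0, 0, 0, 0, 0.004, 0, 0, 0, 0, 0, 0, 0.0045, 0, 0.0005, 0, 0, 0, 0, 0.0045, 0, 0.0005, 0, 0, 0, 0]'

```text
t: 18.9
tool_pos: [0.4852, -0.2458, 0.0192]
tool_rot: [-1.572, 0.006, -0.024]
ft_force: [-9.1, -2.1, 3.9]
gripper_width: 0.0349
```

Run:
```python
from h import *
plan((.484,-.2453,.0),-.023+np.pi/2)
snap("14",(90,80,110,145),(340,220,60,80))
```

```text
t 18.9 pos [ 0.4852 -0.2458  0.0192] head 1.5470 down [-6.3e-03 -9.0e-04 -1.0e+00] F [-9.1 -2.1  3.9] w 0.0349 q [-0.47  0.43 -0.38  0.76 -0.   -0.44]
shift [-0.001   0.0192  0.0005] rotvec [ 0.001  -0.0008 -0.0062]
scene k 4
top k 7
```

View pics/z_top14.png

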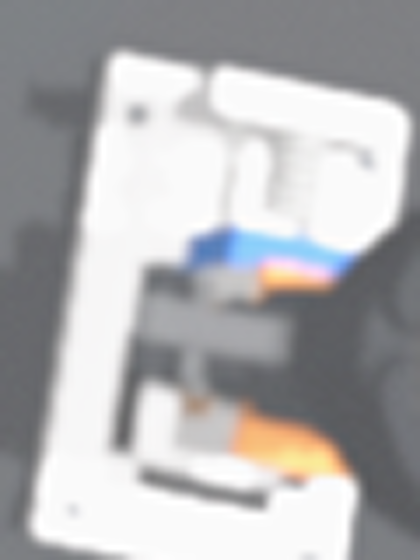

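>>> jog_arm --steps '[0, 0.003, 0, 0, 0, 0, 0, 0, 0.006, 0, 0, 0, 0, 0, 0, 0.009, 0, 0, 0, 0, 0, 0, 0.012, 0, 0, 0, 0, 0, 0, 0.015, 0, 0, 0, 0, 0, 0, 0.016, 0, 0, 0, 0, 0, 0, 0.016, 0, 0, 0, 0, 0]'

```text
t: 19.7
tool_pos: [0.4846, -0.2445, 0.0027]
tool_rot: [-1.569, 0.007, -0.023]
ft_force: [-8.9, -0.3, 2.5]
gripper_width: 0.0349
```

Run:
```python
from h import *
plan((.484,-.2453,-.001),-.023+np.pi/2)
snap("15",(90,80,110,145),(340,220,60,80))
```

```text
t 19.7 pos [ 0.4846 -0.2445  0.0027] head 1.5474 down [-0.0069  0.0016 -1.    ] F [-8.9 -0.3  2.5] w 0.0349 q [-0.47  0.45 -0.4   0.73 -0.   -0.44]
shift [-0.0006  0.0037 -0.0008] rotvec [-0.0014 -0.0004 -0.0069]
scene k 4
top k 7
```

View pics/z_scene15.png

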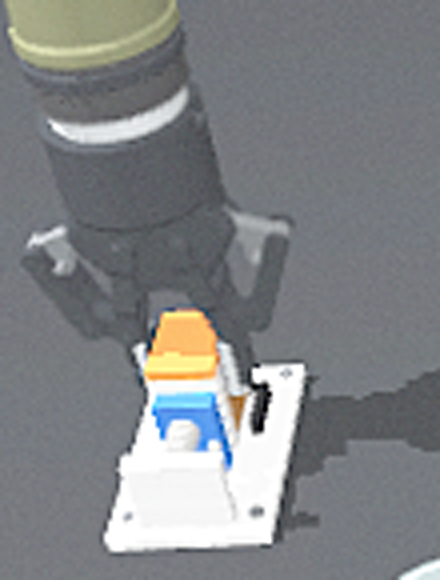

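View pics/z_top15.png

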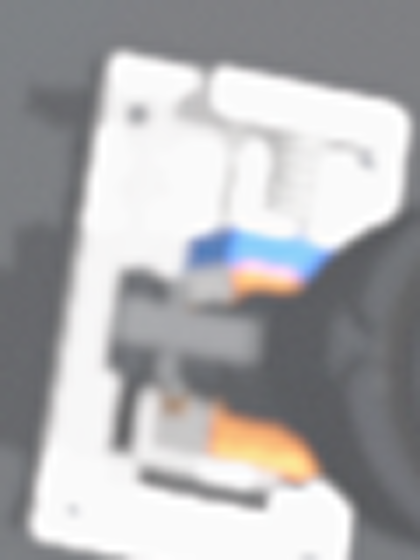

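>>> jog_arm --steps '[0, 0.001, 0, 0, 0, 0, 0, 0, 0.002, 0, 0, 0, 0, 0, 0, 0.003, 0, 0, 0, 0, 0, 0, 0.0035, 0, 0, 0, 0, 0, 0, 0.0035, 0, 0, 0, 0, 0]'

```text
t: 20.3
tool_pos: [0.4849, -0.2446, -0.0005]
tool_rot: [-1.57, 0.006, -0.023]
ft_force: [-9.8, 0.1, 2.9]
gripper_width: 0.0353
```

>>> jog_arm --steps '[0, 0.0005, 0, 0, 0, 0, 0, 0, 0.001, 0, 0, 0, 0, 0, 0, 0.0015, 0, 0, 0, 0, 0, 0, 0.0015, 0, 0, 0, 0, 0]'

```text
t: 20.7
tool_pos: [0.4849, -0.2446, -0.0008]
tool_rot: [-1.57, 0.006, -0.023]
ft_force: [-11.2, 1.9, 13.1]
gripper_width: 0.0349
```

>>> jog_arm --steps '[0, -0.001, 0, 0, 0, 0, 0, -0.001, -0.001, 0, 0, 0, 0, 0, -0.002, -0.001, 0, 0, 0, 0, 0, -0.003, -0.001, 0, 0, 0, 0, 0, -0.003, -0.001, 0, 0, 0, 0, 0]'

```text
t: 21.2
tool_pos: [0.4829, -0.2446, -0.0008]
tool_rot: [-1.569, 0.004, -0.023]
ft_force: [-6.5, 1.1, 3.6]
gripper_width: 0.0352
```

```bash
python3 -c "
from h import *
plan((.481,-.2453,-.001),-.023+np.pi/2)"
```

```text
t 21.2 pos [ 0.4829 -0.2446 -0.0008] head 1.5477 down [-0.0044  0.0015 -1.    ] F [-6.5  1.1  3.6] w 0.0352 q [-0.47  0.45 -0.41  0.71 -0.   -0.45]
shift [-0.0019  0.0002 -0.0008] rotvec [-0.0014 -0.0001 -0.0044]
```

>>> jog_arm --steps '[-0.0005, 0, 0, 0, 0, 0, 0, -0.001, 0, 0, 0, 0, 0, 0, -0.0015, 0, 0, 0, 0, 0, 0, -0.0015, 0, 0, 0, 0, 0, 0]'

```text
t: 21.6
tool_pos: [0.4817, -0.2445, -0.0008]
tool_rot: [-1.569, 0.004, -0.023]
ft_force: [-7.4, 0.8, 2.7]
gripper_width: 0.0353
```

>>> jog_arm --steps '[-0.0005, 0, 0, 0, 0, 0, 0, -0.001, 0, 0, 0, 0, 0, 0, -0.0015, 0, 0, 0, 0, 0, 0, -0.0015, 0, 0, 0, 0, 0, 0]'

```text
t: 22.0
tool_pos: [0.4811, -0.2446, -0.0008]
tool_rot: [-1.569, 0.003, -0.023]
ft_force: [-6.6, 1.1, 2.2]
gripper_width: 0.0352
```

Run:
```python
from h import *
plan((.481,-.2453,-.001),-.023+np.pi/2)
snap("16",(90,80,110,145),(340,220,60,80))
```

```text
t 22.0 pos [ 0.4811 -0.2446 -0.0008] head 1.5479 down [-0.0026  0.0016 -1.    ] F [-6.6  1.1  2.2] w 0.0352 q [-0.47  0.45 -0.42  0.71  0.   -0.45]
shift [-0.0001  0.0002 -0.0008] rotvec [-0.0015  0.0002 -0.0026]
scene k 4
top k 7
```

View pics/z_top16.png

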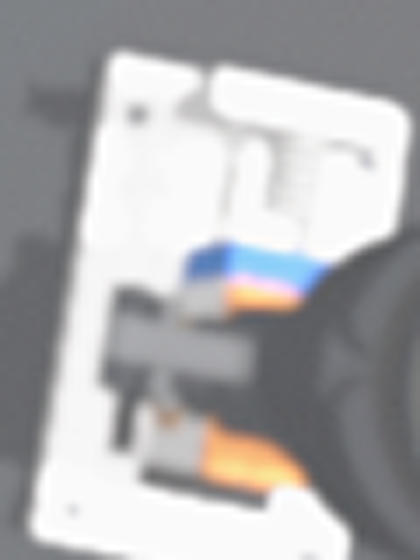

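View pics/z_scene16.png

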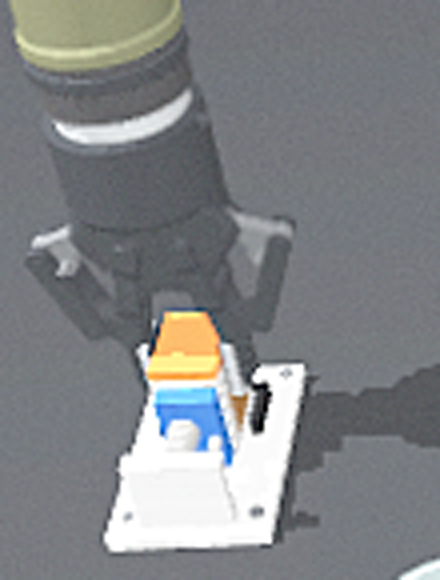

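>>> jog_arm --steps '[0, 0, 0, 0, 0, 0, 1, 0, 0, 0, 0, 0, 0, 1, 0, 0, 0, 0, 0, 0, 1, 0, 0, 0, 0, 0, 0, 1, 0, 0, 0, 0, 0, 0, 1, 0, -0.01, 0, 0, 0, 0, 1, 0, -0.03, 0, 0, 0, 0, 1, 0, -0.06, 0, 0, 0, 0, 1, 0, -0.1, 0, 0, 0, 0, 1, 0, -0.14, 0, 0, 0, 0, 1, 0, -0.15, 0, 0, 0, 0, 1]'

```text
t: 23.2
tool_pos: [0.4857, -0.2469, 0.1553]
tool_rot: [-1.575, -0.008, -0.023]
ft_force: [1.2, -0.7, 0.4]
gripper_width: 0.0855
```

>>> jog_arm --steps '[-0.1, -0.03, 0.1, 0, 0, 0, 1, -0.1, -0.03, 0.1, 0, 0, 0, 1, -0.1, -0.03, 0.1, 0, 0, 0, 1, -0.1, -0.03, 0.1, 0, 0, 0, 1, -0.1, -0.03, 0.1, 0, 0, 0, 1]'

```text
t: 23.7
tool_pos: [0.3851, -0.1429, 0.1802]
tool_rot: [-1.572, -0.002, -0.022]
ft_force: [-0.3, -1.0, -0.5]
gripper_width: 0.0854
```

Run:
```python
from h import *
plan((.481,-.2453,-.001),-.023+np.pi/2)
snap("17",(100,100,75,120),(335,220,75,95),1)
```

```text
t 23.7 pos [ 0.3851 -0.1429  0.1802] head 1.5490 down [ 1.8e-03 -8.0e-04 -1.0e+00] F [-0.3 -1.  -0.5] w 0.0854 q [-0.36  0.07 -0.42  1.08 -0.   -0.33]
shift [ 0.0978  0.1814 -0.1001] rotvec [0.0008 0.0012 0.0018]
scene k 4
top k 6
```

View pics/z_top17.png

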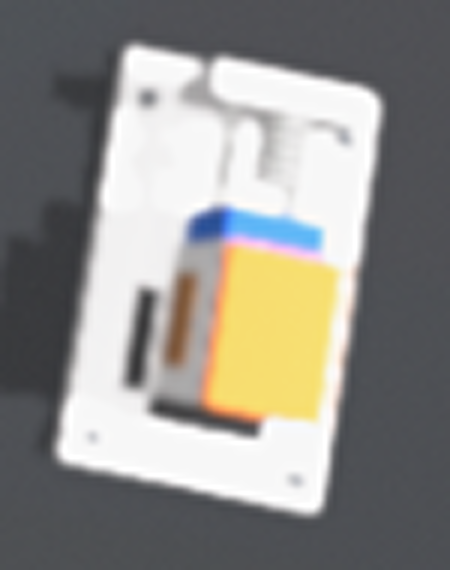

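View pics/z_scene17.png

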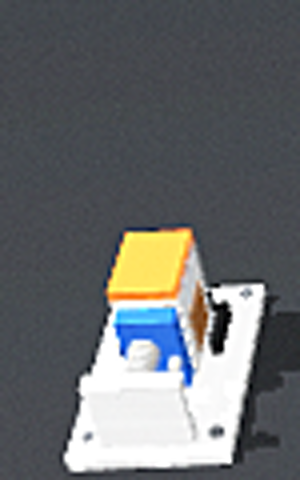

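Looks seated. I'll check the numbers: top height and pose, and how far the jaw has moved.

Run:
```python
from h import *
I={n:cv2.imread(f"pics/{n}17.png") for n in("scene","top")}
print("expect centre (480,-245) z .068")
print("top",rect("top",I["top"],(8,80,150),(32,255,255),.068,(380,275),22))
print("scene",rect("scene",I["scene"],(8,80,150),(32,255,255),.068,(137,166),14))
print("jaw top",rect("top",I["top"],(95,120,60),(125,255,255),.057,(377,258),15)[4])
print("jaw0 top",rect("top",cv2.imread("pics/top0.png"),(95,120,60),(125,255,255),.057,(373,265),15)[4])
# top corners both views
C=lambda x,y:(335+x/6-.4,220+y/6-.4); D=lambda x,y:(100+x/4-.4,100+y/4-.4)
for nm,s,t in(("+x+y",(179,299),(225,243)),("+x-y",(108,294),(338,265)),("-x+y",(192,230),(206,413)),("-x-y",(128,230),(318,420))):
    p,e=tri(D(*s),C(*t)); print(nm,p.round(4),round(e,4))
for a,b in(("0","17"),):
  for n,lo,hi,c,r in(("top",(55,90,80),(85,255,255),(133,215),20),):
    print("green",rect(n,cv2.imread(f"pics/{n}{b}.png"),lo,hi,.064,c,r)[0])
```

```text
expect centre (480,-245) z .068
top (array([ 478.6, -243.7]), array([35.7, 50.2]), 88.31, 491.5, array([[ 453. , -260.8],
       [ 503.1, -262.3],
       [ 504.2, -226.6],
       [ 454. , -225.1]], dtype=float32))
scene (array([ 485.2, -242.2]), array([38.7, 58.8]), 88.21, 275.0, array([[ 455.2, -260.6],
       [ 514. , -262.4],
       [ 515.2, -223.8],
       [ 456.4, -221.9]], dtype=float32))
jaw top [[ 505.3 -220.2]
 [ 509.9 -257.5]
 [ 517.9 -256.5]
 [ 513.2 -219.2]]
jaw0 top [[ 490.4 -219.9]
 [ 492.1 -257.7]
 [ 501.7 -257.2]
 [ 500.  -219.5]]
+x+y [ 0.5046 -0.2278  0.0595] 0.0026
+x-y [ 0.5041 -0.2625  0.065 ] 0.0004
-x+y [ 0.4533 -0.2273  0.0649] 0.0027
-x-y [ 0.4573 -0.2597  0.0705] 0.0018
green [500.5 223.4]
```

View pics/scene17.png

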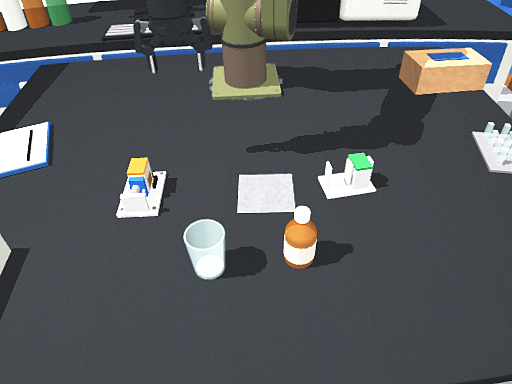

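```bash
python3 -c "
from workcell import arm
print(arm.observe()['ft_force'],arm.observe()['t']); print(arm.finish_job())"
```

```text
[-0.16604891 -1.17916334  1.08286662] 23.8
the job is handed in; nothing more can be done
None
```

I handed the job in at 23.8 s with the orange cassette standing in the holder pocket, clamped against the lip. `finish_job` gives no verdict, so success rests on my own checks.

**What I did:** I lifted the cassette out of the stand by its end faces and set it upright on the mat. I released it, turned the gripper 90° and took it again by the window sides. With the cassette I pushed the jaw back about 18 mm (judged from about 9 N on the wrist). I then lowered it until it touched the floor, eased it back to the lip, let go and moved the arm clear.

**Last checks:**
- **Position:** the top-camera fit puts the cassette centre at (478.6, -243.7) mm, against an estimated pocket position of (480, -245). It is turned within about 0.5° of the holder.
- **Jaw:** it stands about 15–16 mm back from rest in the picture. The expected reading is 14 mm and the upper limit 17 mm. The measurement is coarse because the cassette hides part of the jaw.
- **Seating:** the gripper height at floor contact (13 N upward) matches a cassette resting on the pocket floor.
- **Other objects:** the green cassette measured the same as at the start. The beaker and bottle look unmoved, but I compared them by eye only.

**Disagreements:**
- **Tool height:** the reported tool height read about 33 mm lower than the fingertips seen in both cameras. I set the grasp heights from the images and used forces to find contact.
- **Cassette top:** triangulated top corners averaged 65 mm high, with a spread of 59–71 mm, where 68 mm was expected. I put this down to pixel noise, so the pictures alone do not rule out a small tilt.
- **Scene camera:** its fit put the cassette's x about 5 mm farther out (485.2 mm). That is the expected bias, because it also sees the orange rim.

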